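# Tap the lens to the centre of the floating stage and lock it

## Robot

A 7-joint arm with a two-finger parallel gripper is mounted at the origin on a cart in front of the work surface, level with it; the furniture and walls round the work are solid. World frame = base frame: x ahead of the robot, y to its left, z up, the work surface at z = 0. Lengths are in m, angles in rad, forces in N, time in s.
With the tool pointing down it reaches from about 0.425 to 0.925 m from the base axis. Payload 6.8 kg.
Tool frame: the origin (TCP) lies on the centre line of the jaws, within the pads' length; the fingertips stand 25 mm ahead of it and the grasp point (between the pads) lies 6 mm ahead of it; z points along the fingers, y is the direction in which the jaws open and shut (so a half turn about z gives the same grasp; the last joint's range is limited). The gripper opens to 85 mm and grips with 20 to 120 N. Pads are 22 mm wide; open, the fingers measure 114 mm over their backs; the gripper's body (76 mm by 85 mm) begins 54 mm behind the grasp point. The pads swing forward as they close: fully open they stand 13 mm farther back than shut.
Start: joints at [-1.427, 0.477, 0.022, 1.555, -0.011, 1.109, -0.083], TCP at [0.168, 0.654, 0.256] pointing down, gripper open.
Joint ranges: [-2.96, 2.96], [-0.34, 2.1], [-1.41, 1.46], [0.24, 2.44], [-1.37, 4.51], [0.17, 1.92], [-2.96, 2.96]. Speed limits (rad/s): [2.39, 2.39, 3.14, 3.14, 3.14, 3.14, 3.14].

## Interface

Orientations are given as a unit quaternion [w, x, y, z].
In Python, from station import status, cams, order, models gives the robot as it stands.
- The arm moves only by the tool move_arm, never from a script. Its argument "steps" is one flat list of numbers, 7 for each row, row after row: the gripper's target within -1 to 1 (fully open at 1, half-way at 0, shut at -1), then the shift along the world's x, y, z in cm, then the turn, a rotation vector about the world's x, y, z in degrees. A call has 1 to 8 rows; each row shifts and turns the commanded pose from where the row before left it; what a row does not reach is not made up. A row lasts 1/10 s, in which the tool goes at most 50 mm and 8.59 degrees, less where a joint would pass 70% of its speed; a pose out of reach is approached as far as the arm can. A call with a gripper value outside its range is refused whole. The fingers move at their own pace and stop on an object; "newtons" is the grip in N (left out, the last holds). Time passes only in rows, so rows that do not move let the fingers close. It gives the time, the measured TCP pose, the force and the opening at its end, in the units of the state.
- status.get_obs(): the state, without advancing time (a new reading comes with each control period).
- cams.read_camera(name): name is "scene" or "top" or "wrist"; returns a dict with "pixels" (384x512x3 uint8, red, green, blue), "mtx" (3x3 intrinsics, pixels), "T" (4x4, takes a point from camera to world coordinates); the wrist camera has in their place "T_tool_cam" (4x4, takes a point from camera to tool coordinates, whose origin is the TCP and whose axes are the flange's). Camera axes: x right, y down, z forward; pixel columns grow to the right and rows downward; lengths in m; the calibration is good to about 2 mm. A picture is of the moment at which its call begins: read the wrist's pose just before it. There is no depth.
- order.hand_in(): hands the job in, once; it reports no verdict.
Trained networks look in the newest picture that a camera, given by its name, has taken for a name from the list of things; names that differ only in an ending like _2 or _b are one class to them, and where a whole thing is asked for, a point or a joint stands for the part that bears it (a point fixed in the world has none). Each returns a list of dicts, best first, with "score" (0 to 1); they miss things now and then, are a little off and sometimes report something else, mostly with a low value. They report only what shows in the picture. A call takes as long as a camera call. They do not tell look-alikes from the thing itself.
- models.silhouettes(camera, query): "region" (384x512 bool, what is visible of it) and "box" ([centre column, centre row, width, height] in pixels, round what is visible of it).
- models.place_of(camera, query): "position" ([row, column] in pixels: a listed point, or the origin of a listed thing).
The state is a dict: "t": time; "q": joint angles; "joint_vel": joint speeds; "joint_torque": joint torques, N m; "eef_pos": TCP position; "tool_rot": TCP orientation; "contact_force": force on the tool from outside, world axes, zero at the start; "torque": the same for the moment, N m; "gripper_width": opening from 0.0 (shut) to 1.0 (fully open).
Only numpy, scipy, OpenCV 4.12 (cv2) and the standard library are available. Lean on these libraries where they do the work, as an engineer would, in place of code of your own. Each camera call takes 0.05 s, during which the arm holds its last target.

## Task

The round steel-mounted lens sits off-centre on the alignment stage, whose black platen floats on springs and drags a little, so it stays slightly pushed aside after a tap. Tap the lens gently, never pressing on it harder than about 10 N, from one side and then lightly back from the opposite side, until it rests concentric with the platen's white ring and the platen itself rests in the middle of its base. Then push the red-tipped locking lever all the way over to its other side, leaving lens and platen centred and the other things on the bench where they are.

Things in the scene. Friction and masses are not known exactly. Their poses are not given: they have to be found in the camera images.
- lens: the loose mounted lens, a steel disc 90 mm in diameter and 24 mm high with a glass top and a polished, slippery rim, about 0.9 kg, lying flat on the platen; too wide to be grasped, must be slid. Origin at the centre of its underside.
- lens_center (a point): centre of the lens disc, 12 mm above its underside
- mark (a point): middle of the stage, fixed to its base: where the ring's centre must come to rest, at the height of the platen's top, 42 mm above the bench. Axes: z up, x the way the lever is thrown, y toward the lever.
- ring (a point): centre of the white ring (96 mm inner, 103 mm outer diameter) on the top of the floating platen; it moves with the platen. Axes as those of the mark.
- stage: the fixed grey base, 190 x 190 x 18 mm, origin under the mark, with a wing to y = +185 mm. On it floats the black platen, 150 x 150 x 12 mm, sprung with 400 N/m and with 1.5 N of dry drag along each of x and y, 15 mm each way: it stays where left within 3.7 mm of the middle on each axis. A pushed lens carries it along until it slips on it (at about 2.5 to 8 N).
- lock (a joint): locking lever: 0 = open, leaning 0.5 rad to the stage's -x; 1.0 rad = locked, leaning 0.5 rad to +x against its stop; it stays where it is left, and takes about 1.2 N at its tip
- lock_tip (a point): centre of the red ball (26 mm) at the end of the lever, a rod 10 mm thick. Its hinge, along the stage's y, is 50 mm from the ball's centre, at stage x = 0, y = +145 mm, 40 mm above the bench, on a block 70 x 50 mm whose top is 43 mm above the bench (hinge boss 53 mm). The ball's centre is 84 mm above the bench at 0 and 1.0 rad, 90 mm half-way.
- bottle_4: white reagent bottle with white cap, 51 mm across, 95 mm high; a bystander, to be left alone. Origin at the centre of its underside.
- bottle_5: small brown reagent bottle with white cap, 41 mm across, 70 mm high; a bystander, to be left alone. Origin at the centre of its underside.
- petri_dish_0: closed petri dish, 60 mm across, 15 mm high; a bystander, to be left alone. Origin at the centre of its underside.
- petri_dish_1: closed petri dish, 60 mm across, 15 mm high; a bystander, to be left alone. Origin at the centre of its underside.
- cap_orange: orange ribbed cap, 46 mm across, 17 mm high; a bystander, to be left alone. Origin at the centre of its underside.
Not all that is in view belongs to the job. Of the things that look like the lens, the smallest one is meant.

How it is judged:
By the outcome, as a careful person would: the job done as asked, in the order asked, and still so for the second after the job is handed in, with the robot touching nothing.
It also fails if it takes over 64 s, if anything falls off the work surface, if the arm or the gripper's body presses on something with over 40 N, if the wrist force passes 120 N, or if a joint passes its speed limit or range.

## Working session

There is one attempt and no reset: what is moved stays moved. The work goes in short steps, Python scripts to look and compute and a tool call to move; the robot and the scene stay as the last step left them, time stands still between calls to the robot, and variables do not carry over. Pictures are saved under pics/ and viewed, and the job is handed in when it is done.

Besides the shell and the picture viewer there is one more tool, called after "Emit:" by a JSON object that holds its "fn" and its "kwargs". move_arm: Moves the arm, as the interface text tells. Its arguments: {"type":"object","properties":{"steps":{"type":"array"},"newtons":{"type":"number"}},"required":["steps"]}

```bash
mkdir -p pics; ls
cat > h.py <<'E'
import numpy as np,cv2
from station import status,cams,order,models
def snap(n,f):
    o=status.get_obs(); r=cams.read_camera(n); cv2.imwrite('pics/'+f,r['pixels'][:,:,::-1]); 
    if 'T' not in r:
        from scipy.spatial.transform import Rotation as R
        q=o['tool_rot'];T=np.eye(4);T[:3,:3]=R.from_quat([q[1],q[2],q[3],q[0]]).as_matrix();T[:3,3]=o['eef_pos'];r['T']=T@r['T_tool_cam']
    return r
def w(r,uv,z):
    d=r['T'][:3,:3]@np.linalg.inv(r['mtx'])@np.array([uv[0],uv[1],1.]);c=r['T'][:3,3];return c+d*(z-c[2])/d[2]
def px(r,p):
    c=r['T'][:3,:3].T@(np.array(p)-r['T'][:3,3]);u=r['mtx']@c;return u[:2]/u[2]
E
python3 - <<'E'
from h import *
np.set_printoptions(precision=3,suppress=True)
print(status.get_obs())
for n in ['scene','top','wrist']:
    r=snap(n,n+'0.png');print(n,r['mtx'],r['T'])
    for q in ['lens_center','ring','lock_tip','stage','mark']:
        try: print(q,[(np.round(d['position']),round(d['score'],2)) for d in models.place_of(n,q)][:4])
        except Exception as e: print(q,e)
E
```

```text
pics
{'t': 0.0, 'q': array([-1.427,  0.478,  0.022,  1.556, -0.012,  1.109, -0.083]), 'joint_vel': array([ 0.001, -0.001, -0.001,  0.001, -0.001,  0.001, -0.001]), 'joint_torque': array([ -0.001, -59.646,   1.607, -28.119,   0.012,   0.009,  -0.   ]), 'eef_pos': array([0.168, 0.653, 0.255]), 'tool_rot': array([-0.   ,  0.126,  0.992, -0.001]), 'contact_force': array([-1.111, -0.215,  0.235]), 'torque': array([ 0.005, -0.047,  0.031]), 'gripper_width': 0.9971367472653311}
scene [[389.969   0.    253.532]
 [  0.    389.969 188.301]
 [  0.      0.      1.   ]] [[ 0.843 -0.288  0.454  0.15 ]
 [-0.537 -0.478  0.695 -0.459]
 [ 0.017 -0.83  -0.558  0.675]
 [ 0.     0.     0.     1.   ]]
lens_center [(array([187., 193.]), 0.87), (array([227., 241.]), 0.66), (array([167., 162.]), 0.56), (array([197., 283.]), 0.44)]
ring [(array([234., 246.]), 0.8), (array([246., 346.]), 0.53)]
lock_tip [(array([196., 208.]), 0.64)]
stage [(array([250., 246.]), 0.86), (array([228., 243.]), 0.56)]
mark [(array([237., 247.]), 0.76), (array([250., 248.]), 0.64)]
top [[482.837   0.    252.227]
 [  0.    482.837 194.322]
 [  0.      0.      1.   ]] [[-0.004 -0.983  0.183  0.349]
 [-1.     0.002 -0.011  0.288]
 [ 0.011 -0.183 -0.983  1.693]
 [ 0.     0.     0.     1.   ]]
lens_center [(array([228., 198.]), 0.96), (array([225., 279.]), 0.89), (array([244., 152.]), 0.8)]
ring [(array([225., 284.]), 0.7), (array([173., 247.]), 0.35)]
lock_tip [(array([238., 242.]), 0.38)]
stage [(array([226., 281.]), 0.85)]
mark [(array([226., 283.]), 0.72)]
wrist [[315.462   0.    256.059]
 [  0.    315.462 193.645]
 [  0.      0.      1.   ]] [[ 0.249  0.928  0.276  0.098]
 [ 0.969 -0.238 -0.07   0.672]
 [ 0.     0.285 -0.959  0.372]
 [ 0.     0.     0.     1.   ]]
lens_center []
ring []
lock_tip []
stage []
mark []
```

Run:
```python
import cv2
a=cv2.imread('pics/top0.png');b=cv2.imread('pics/scene0.png')
cv2.imwrite('pics/top0c.png',cv2.resize(a[150:310,110:350],None,fx=3.3,fy=3.3,interpolation=cv2.INTER_CUBIC)[:600,:800])
cv2.imwrite('pics/scene0c.png',cv2.resize(b,None,fx=1.56,fy=1.56,interpolation=cv2.INTER_CUBIC))
```

```text
(no output)
```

View pics/top0c.png

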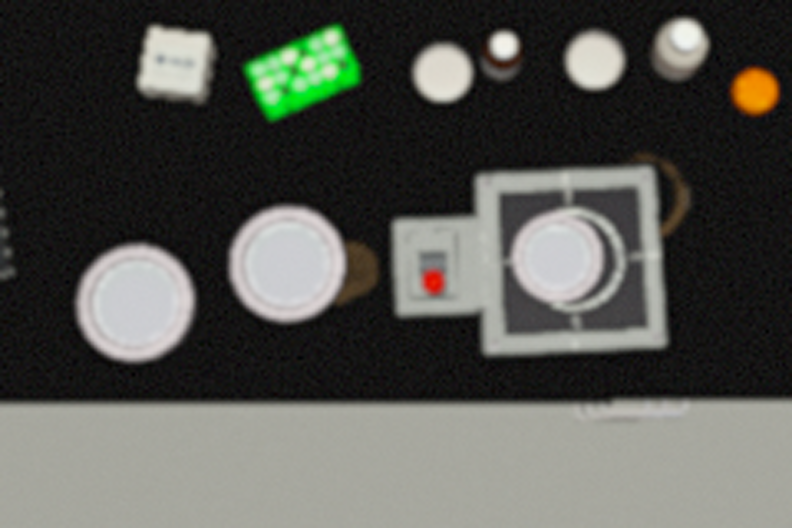

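View pics/scene0c.png

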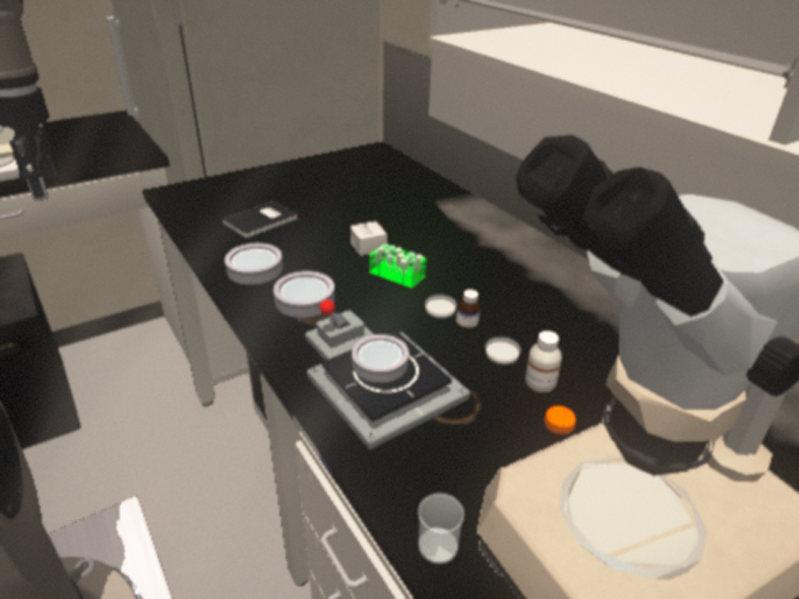

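View pics/top0.png

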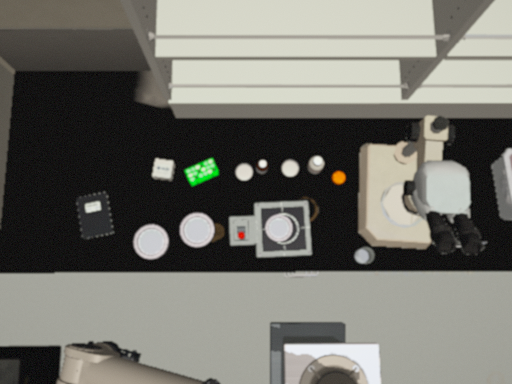

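The lens look-alikes in the top picture are the large disc at (152,241), the large disc at (197,230), and the smaller disc on the stage at (279,226). The one on the stage is the smallest, so it is the lens. The lever ball is at about (242,235), on the stage's +y side (world +y). I'll get world positions and then take a close wrist view.

Run:
```python
from h import *
np.set_printoptions(precision=4,suppress=True)
for n in ['top','scene']:
    r=snap(n,n+'1.png')
    for q,z in [('lens_center',.054),('ring',.042),('stage',0),('lock_tip',.084),('bottle_4',0),('petri_dish_0',0)]:
        for d in models.place_of(n,q)[:3]:
            print(n,q,round(d['score'],2),w(r,d['position'][::-1],z))
# stage corners in top crop -> px (z=.018)
    if n=='top':
        for c in [(475,173),(655,166),(667,347),(485,355),(393,219),(400,317)]:
            print(w(r,(110+(c[0]-1.15)/3.3,150+(c[1]-1.15)/3.3),.018))
print(status.get_obs()['t'])
```

```text
top lens_center 0.95 [0.5418 0.1828 0.054 ]
top lens_center 0.86 [0.492  0.6121 0.054 ]
top lens_center 0.72 [0.5351 0.4604 0.054 ]
top ring 0.76 [0.5373 0.1547 0.042 ]
top stage 0.62 [0.5524 0.1638 0.    ]
top lock_tip 0.38 [0.5018 0.297  0.084 ]
top bottle_4 0.54 [0.7754 0.0461 0.    ]
top bottle_4 0.52 [0.7534 0.2235 0.    ]
top petri_dish_0 0.79 [0.7517 0.298  0.    ]
top petri_dish_0 0.58 [0.7574 0.1282 0.    ]
[0.6337 0.2639 0.018 ]
[0.6408 0.0715 0.018 ]
[0.4486 0.0638 0.018 ]
[0.4409 0.2543 0.018 ]
[0.5844 0.351  0.018 ]
[0.4808 0.3432 0.018 ]
scene lens_center 0.96 [0.47   0.5529 0.054 ]
scene lens_center 0.93 [0.5025 0.407  0.054 ]
scene lens_center 0.6 [0.5401 0.1767 0.054 ]
scene ring 0.58 [0.5453 0.1581 0.042 ]
scene stage 0.72 [0.5359 0.153  0.    ]
scene lock_tip 0.51 [0.516  0.3103 0.084 ]
scene bottle_4 0.89 [0.7522 0.2347 0.    ]
scene petri_dish_0 0.64 [0.7379 0.278  0.    ]
scene petri_dish_0 0.57 [0.7707 0.1329 0.    ]
1.6
```

View pics/wrist0.png

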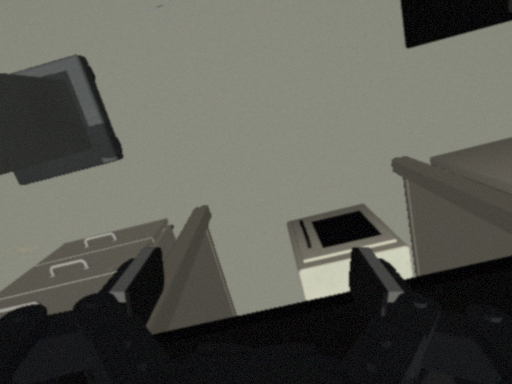

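Run:
```python
from h import *
o=status.get_obs();print(o['t'],o['eef_pos'],o['tool_rot'])
r=cams.read_camera('wrist');np.set_printoptions(precision=4,suppress=True);print(r['T_tool_cam'])
```

```text
1.6 [0.16817664 0.65373186 0.25630892] [2.14477948e-06 1.25563414e-01 9.92085596e-01 1.53666782e-05]
[[ 0.0006 -0.9586 -0.2849  0.0727]
 [ 1.      0.0005  0.0005 -0.0003]
 [-0.0003 -0.2849  0.9586 -0.1157]
 [ 0.      0.      0.      1.    ]]
```

Emit:
{"fn": "move_arm", "kwargs": {"steps": [-1,3,-3.5,0,0,0,1.2,-1,3,-3.5,0,0,0,1.2,-1,3,-3.5,0,0,0,1.2,-1,3,-3.5,0,0,0,1.2,-1,3,-3.5,0,0,0,1.2,-1,3,-3.5,0,0,0,1.2,-1,3,-3.5,0,0,0,1.2,-1,3,-3.5,0,0,0,1.2], "newtons": 20}}

```text
t: 2.45
eef_pos: [0.4092, 0.3722, 0.2566]
tool_rot: [0.0, 0.042, 0.999, 0.0]
contact_force: [0.8, -0.1, 0.2]
gripper_width: 0.0
```

Emit:
{"fn": "move_arm", "kwargs": {"steps": [-1,3,-3.5,-0.5,0,0,1.2,-1,3,-3.5,-0.5,0,0,1.2,-1,3,-3.5,-0.5,0,0,1.2,-1,3,-3.5,-0.5,0,0,1.2,-1,3,-3.5,-0.5,0,0,1.2,-1,2.2,-3.4,-0.5,0,0,1,-1,0,0,0,0,0,0,-1,0,0,0,0,0,0]}}

```text
t: 3.25
eef_pos: [0.5805, 0.1635, 0.2261]
tool_rot: [-0.0, -0.018, 1.0, -0.0]
contact_force: [1.1, 0.2, 0.6]
gripper_width: -0.002
```

Run:
```python
from h import *
from scipy.spatial.transform import Rotation as R
o=status.get_obs();q=o['tool_rot'];print(o['t'],o['eef_pos'],o['contact_force'],o['gripper_width'],R.from_quat([q[1],q[2],q[3],q[0]]).as_matrix())
r=snap('wrist','w1.png')
for n in ['lens_center','ring','mark','stage','lock_tip']:
    for d in models.place_of('wrist',n)[:2]: print(n,round(d['score'],2),d['position'],w(r,d['position'][::-1],{'lens_center':.054,'stage':0,'lock_tip':.084}.get(n,.042)))
```

```text
3.25 [0.58054854 0.16353996 0.22611319] [1.09612335 0.16654715 0.56296356] -0.0015240130215771934 [[-9.99384687e-01 -3.50735557e-02 -3.04844266e-04]
 [-3.50734925e-02  9.99384714e-01 -2.10054915e-04]
 [ 3.12024072e-04 -1.99233712e-04 -9.99999931e-01]]
lens_center 0.7 [133.3, 272.1] [0.53614993 0.1762449  0.054     ]
lock_tip 0.85 [111.6, 434.0] [0.51169257 0.30186644 0.084     ]
```

View pics/w1.png

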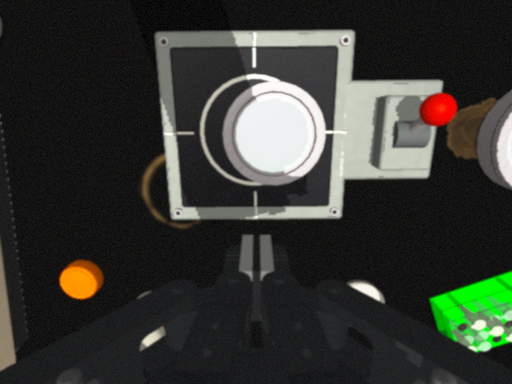

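```bash
cat >> h.py <<'E'
YAW=np.deg2rad(2.1); C0=np.array([.541,.163])
def rect(r,z,c=C0,yaw=YAW,half=.11,s=.0004):
    # rectified: col -> +stage y, row -> +stage x
    ex=np.array([np.cos(yaw),np.sin(yaw)]);ey=np.array([-ex[1],ex[0]])
    cs=[(-half,-half),(-half,half),(half,half),(half,-half)]
    src=np.float32([px(r,[*(c+a*ex+b*ey),z]) for a,b in cs]);N=int(2*half/s)
    dst=np.float32([((b+half)/s,(a+half)/s) for a,b in cs])
    return cv2.warpPerspective(r['pixels'][:,:,::-1].copy(),cv2.getPerspectiveTransform(src,dst),(N,N),flags=cv2.INTER_CUBIC)
E
python3 - <<'E'
from h import *
r=snap('wrist','w2.png')
import pickle;pickle.dump(r,open('w2.pkl','wb'))
a=rect(r,.018);b=rect(r,.042);c=rect(r,.066)
cv2.imwrite('pics/r2.png',np.hstack([cv2.resize(b,(400,400)),cv2.resize(c,(400,400))]))
cv2.imwrite('pics/r2a.png',a)
E
```

```text
(no output)
```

View pics/r2.png

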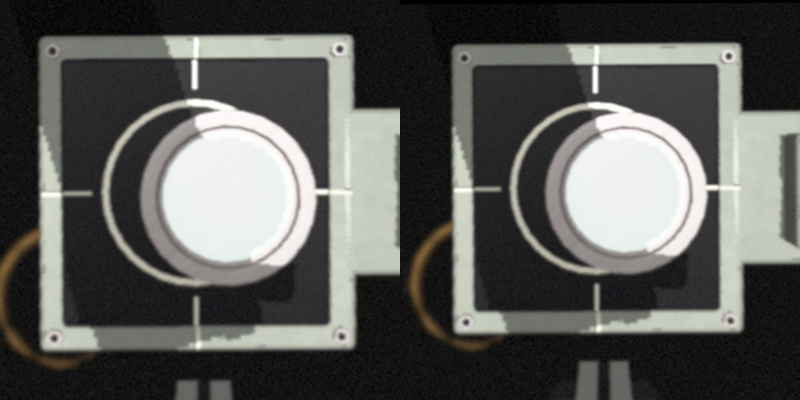

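View pics/r2a.png

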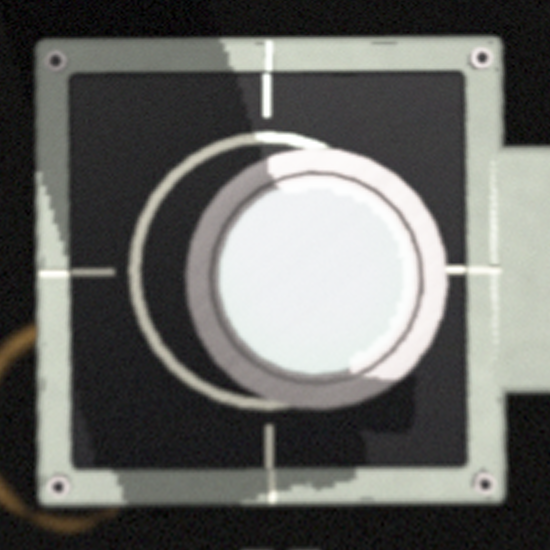

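```bash
cat >> h.py <<'E'
from scipy.optimize import minimize
from scipy.ndimage import map_coordinates,gaussian_filter
def samp(g,x,y,half,s): return map_coordinates(g,[(x+half)/s-.5*0,(y+half)/s],order=1,mode='nearest')
TH=np.linspace(0,2*np.pi,240,endpoint=False)
def fitc(g,c,prof,R,half=.11,s=.0004,rng=.008):
    best=None
    def sc(p):
        v=0
        for dr,wt in prof: v=v+wt*samp(g,p[0]+(p[2]+dr)*np.cos(TH),p[1]+(p[2]+dr)*np.sin(TH),half,s)
        return -np.mean(np.clip(v,-20,60))
    st=min(((sc([c[0]+a,c[1]+b,R]),a,b) for a in np.arange(-rng,rng+1e-9,.001) for b in np.arange(-rng,rng+1e-9,.001)))
    m=minimize(sc,[c[0]+st[1],c[1]+st[2],R],method='Nelder-Mead',options=dict(initial_simplex=[[c[0]+st[1]+i,c[1]+st[2]+j,R+k] for i,j,k in [(0,0,0),(.001,0,0),(0,.001,0),(0,0,.0008)]],xatol=2e-5,fatol=1e-3))
    return m.x,-m.fun
def edge(g,axis,a,lo,hi,sgn,half=.11,s=.0004,ts=None):
    # edge coordinate along 'axis' (0:x,1:y), at other coordinates ts
    u=np.arange(lo,hi,.0002);out=[]
    for t in ts:
        p=samp(g,u,np.full_like(u,t),half,s) if axis==0 else samp(g,np.full_like(u,t),u,half,s)
        d=np.gradient(p)*sgn;i=d.argmax()
        if d[i]>1.0: out.append((t,u[i]))
    out=np.array(out);
    if len(out)<4:return None
    k=np.abs(out[:,1]-np.median(out[:,1]))<.002;out=out[k]
    return np.polyfit(out[:,0],out[:,1],1),len(out)
def measure(r,L0=(0,.015),R0=(0,0),rl=.02,rr=.012,base=True):
    G=lambda z:gaussian_filter(cv2.cvtColor(rect(r,z),cv2.COLOR_BGR2GRAY).astype(float),1.0)
    g=G(.042);ring,s1=fitc(g,R0,[(0,1),(-.0035,-.5),(.0035,-.5)],.04975,rng=rr)
    g=G(.066);lens,s2=fitc(g,L0,[(-.0012,1),(.0012,-1)],.045,rng=rl)
    print('ring',np.round(ring*1000,2),round(s1,1),'lens',np.round(lens*1000,2),round(s2,1),'lens-ring',np.round((lens-ring)[:2]*1000,2))
    if base:
        g=G(.018);ts=np.arange(-.075,.076,.005);tl=np.array([t for t in ts if t<.005])
        e=[edge(g,0,0,-.105,-.085,1,ts=ts),edge(g,0,0,.085,.105,-1,ts=ts),edge(g,1,0,-.105,-.085,1,ts=tl),edge(g,1,0,.085,.105,-1,ts=np.array([-.08,-.075,-.07,-.065,.06,.065,.07,.075]))]
        for x in e: print('edge',None if x is None else (np.round(np.rad2deg(x[0][0]),2),np.round(x[0][1]*1000,2),x[1]))
        # ticks on base
        for z,us in [(.018,[-.09,.09]),(.042,[-.06,.06,-.068,.068])]:
            g=G(z);v=np.arange(-.012,.012,.0002);o=[]
            for u in us:
                a=np.mean([samp(g,np.full_like(v,u+d),v,.11,.0004) for d in(-.002,0,.002)],0);b=np.mean([samp(g,v,np.full_like(v,u+d),.11,.0004) for d in(-.002,0,.002)],0)
                f=lambda p:(lambda q:(q*v).sum()/max(q.sum(),1e-9)*1000)(np.clip(p-np.median(p)-.5*(p.max()-np.median(p)),0,None))
                o.append((round(u*1000),'y=%.2f x=%.2f'%(f(a),f(b))))
            print('ticks',z,o)
    return ring,lens
E
python3 - <<'E'
from h import *
import pickle;r=pickle.load(open('w2.pkl','rb'))
ring,lens=measure(r)
im=rect(r,.042);cv2.circle(im,(int((ring[1]+.11)/.0004),int((ring[0]+.11)/.0004)),int(ring[2]/.0004),(0,0,255),1)
im2=rect(r,.066);cv2.circle(im2,(int((lens[1]+.11)/.0004),int((lens[0]+.11)/.0004)),int(lens[2]/.0004),(0,0,255),1)
cv2.imwrite('pics/f2.png',cv2.resize(np.hstack([im,im2]),(800,400)))
E
```

```text
ring [-4.02 -0.55 49.95] 43.5 lens [-3.53 14.56 43.95] 55.5 lens-ring [ 0.49 15.11]
edge (np.float64(-0.28), np.float64(-95.22), 31)
edge (np.float64(-0.24), np.float64(91.52), 31)
edge (np.float64(0.27), np.float64(-95.62), 16)
edge (np.float64(0.46), np.float64(91.77), 8)
ticks 0.018 [(-90, 'y=-2.50 x=-0.53'), (90, 'y=-1.13 x=-1.55')]
ticks 0.042 [(-60, 'y=-3.11 x=-3.79'), (60, 'y=-2.20 x=-4.52'), (-68, 'y=-3.11 x=-3.72'), (68, 'y=-2.08 x=-4.67')]
```

View pics/f2.png

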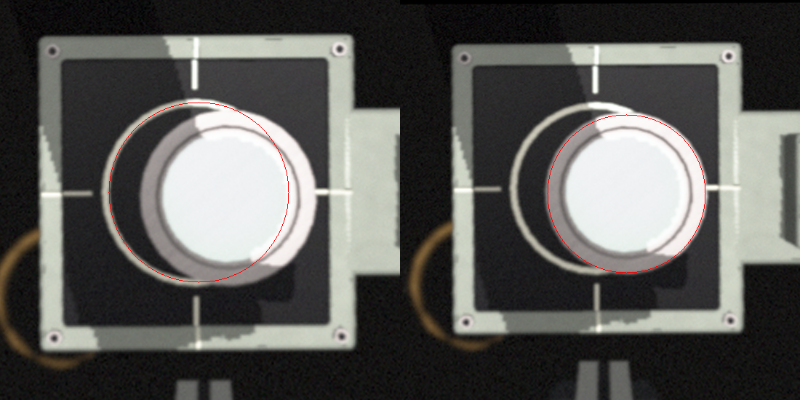

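```bash
cat >> h.py <<'E'
YAW=np.deg2rad(2.45)
C0=np.array([.541,.163])-.0019*np.array([np.cos(YAW),np.sin(YAW)])-.0019*np.array([-np.sin(YAW),np.cos(YAW)])
DZ=0.
def rect(r,z,c=None,yaw=None,half=.11,s=.0004):
    c=C0 if c is None else c; yaw=YAW if yaw is None else yaw
    r=dict(r);r['T']=r['T'].copy();r['T'][2,3]+=DZ
    ex=np.array([np.cos(yaw),np.sin(yaw)]);ey=np.array([-ex[1],ex[0]])
    cs=[(-half,-half),(-half,half),(half,half),(half,-half)]
    src=np.float32([px(r,[*(c+a*ex+b*ey),z]) for a,b in cs]);N=int(2*half/s)
    dst=np.float32([((b+half)/s,(a+half)/s) for a,b in cs])
    return cv2.warpPerspective(r['pixels'][:,:,::-1].copy(),cv2.getPerspectiveTransform(src,dst),(N,N),flags=cv2.INTER_CUBIC)
def fitring(g,lens,c0,rng,half=.11,s=.0004,cam=None,fixR=None,extra=None):
    # lens shadow cone: circles at top (66) and bottom(42) seen in plane 42
    sh=(np.array(lens[:2])-cam[:2])*(.024/(cam[2]-.066)) ; k=1+.024/(cam[2]-.066)
    def sc(p):
        X=[];n=None
        ok=np.ones(len(TH),bool);v=0
        for dr,wt in [(0,1),(-.0035,-.5),(.0035,-.5)]:
            x=p[0]+(p[2]+dr)*np.cos(TH);y=p[1]+(p[2]+dr)*np.sin(TH)
            for q,R in [(np.array(lens[:2]),.0465),(np.array(lens[:2])+sh,.0465*k)]: ok&=np.hypot(x-q[0],y-q[1])>R
            v=v+wt*samp(g,x,y,half,s)
        if ok.sum()<25: return 0
        return -np.mean(np.clip(v[ok],-20,60))
    R=.04975
    st=min((sc([c0[0]+a,c0[1]+b,R]),a,b) for a in np.arange(-rng,rng+1e-9,.001) for b in np.arange(-rng,rng+1e-9,.001))
    b=[c0[0]+st[1],c0[1]+st[2]]
    f=(lambda p:sc([p[0],p[1],R if len(p)<3 else p[2]]))
    m=minimize(f,b,method='Nelder-Mead',options=dict(initial_simplex=[[b[0],b[1]],[b[0]+.001,b[1]],[b[0],b[1]+.001]],xatol=2e-5,fatol=1e-3))
    m3=minimize(f,[*m.x,R],method='Nelder-Mead',options=dict(initial_simplex=[[*m.x,R],[m.x[0]+.001,m.x[1],R],[m.x[0],m.x[1]+.001,R],[*m.x,R+.0008]],xatol=2e-5,fatol=1e-3))
    return m.x,-m.fun,m3.x,-m3.fun
def measure(r,L0=(0,.015),R0=(0,0),rl=.02,rr=.012,base=True):
    G=lambda z:gaussian_filter(cv2.cvtColor(rect(r,z),cv2.COLOR_BGR2GRAY).astype(float),1.0)
    ex=np.array([np.cos(YAW),np.sin(YAW)]);ey=np.array([-ex[1],ex[0]]);t=r['T'][:3,3]
    cam=np.array([(t[:2]-C0)@ex,(t[:2]-C0)@ey,t[2]+DZ])
    g=G(.066);lens,s2=fitc(g,L0,[(-.0012,1),(.0012,-1)],.045,rng=rl)
    g=G(.042);ring,s1,ring3,s3=fitring(g,lens,R0,rr,cam=cam)
    print('ring',np.round(ring*1000,2),round(s1,1),np.round(ring3*1000,2),round(s3,1),'lens',np.round(lens*1000,2),round(s2,1))
    B=None
    if base:
        g=G(.018);ts=np.arange(-.075,.076,.005);tl=np.array([t for t in ts if t<.005])
        e=[edge(g,0,0,-.105,-.085,1,ts=ts),edge(g,0,0,.085,.105,-1,ts=ts),edge(g,1,0,-.105,-.085,1,ts=tl),edge(g,1,0,.085,.105,-1,ts=np.array([-.08,-.075,-.07,-.065,.06,.065,.07,.075]))]
        print('edges',[None if x is None else [float(np.round(np.rad2deg(x[0][0]),2)),float(np.round(x[0][1]*1000,2)),x[1]] for x in e])
        if all(x is not None for x in e):
            B=np.array([e[0][0][1]+e[1][0][1],e[2][0][1]+e[3][0][1]])/2
            print('base',np.round(B*1000,2),'RING-BASE',np.round((ring-B)*1000,2),'LENS-RING',np.round((lens[:2]-ring)*1000,2),'LENS-BASE',np.round((lens[:2]-B)*1000,2))
    return ring,lens,B
def show(r,ring,lens,f):
    im=rect(r,.042);cv2.circle(im,(int((ring[1]+.11)/.0004),int((ring[0]+.11)/.0004)),int(.04975/.0004),(0,0,255),1)
    im2=rect(r,.066);cv2.circle(im2,(int((lens[1]+.11)/.0004),int((lens[0]+.11)/.0004)),int(lens[2]/.0004),(0,0,255),1)
    cv2.imwrite('pics/'+f,cv2.resize(np.hstack([im,im2]),(800,400)))
E
python3 - <<'E'
import h
from h import *
import pickle;r=pickle.load(open('w2.pkl','rb'))
for h.DZ in (0,.003,.005):
    a=measure(r)
show(r,a[0],a[1],'f3.png')
E
```

```text
ring [-3. -1.] 60.0 [-3.   -1.   49.75] 60.0 lens [-1.37 16.65 44.18] 55.5
edges [[0.01, -93.37, 31], [0.0, 93.4, 31], [0.11, -93.6, 16], [0.08, 93.6, 8]]
base [0.01 0.  ] RING-BASE [-3.01 -1.  ] LENS-RING [ 1.63 17.65] LENS-BASE [-1.39 16.65]
ring [-3. -2.] 60.0 [-3.   -2.   49.75] 60.0 lens [-1.16 16.76 44.58] 55.5
edges [[0.06, -93.84, 31], [0.06, 94.56, 31], [0.05, -94.51, 16], [0.08, 94.4, 8]]
base [ 0.36 -0.06] RING-BASE [-3.36 -1.94] LENS-RING [ 1.84 18.76] LENS-BASE [-1.52 16.82]
ring [-3. -2.] 60.0 [-3.   -2.   49.75] 60.0 lens [-0.97 16.85 44.89] 55.5
edges [[0.02, -94.21, 31], [0.11, 95.34, 31], [-0.0, -95.2, 16], [0.12, 94.96, 8]]
base [ 0.56 -0.12] RING-BASE [-3.56 -1.88] LENS-RING [ 2.03 18.85] LENS-BASE [-1.53 16.97]
```

View pics/f3.png

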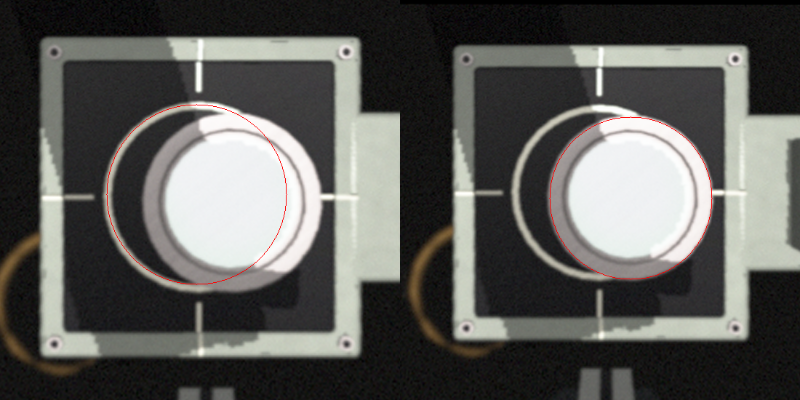

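```bash
sed -i 's/-20,60)/-20,250)/; s/,-20,60)/,-20,250)/; s/^DZ=0\./DZ=.005/' h.py
python3 - <<'E'
import h
from h import *
import pickle;r=pickle.load(open('w2.pkl','rb'))
for h.DZ in (0.0,.003,.005):
    a=measure(r)
show(r,a[0],a[1],'f4.png')
E
```

```text
ring [-2.26 -0.2 ] 144.8 [-2.33 -0.67 49.36] 145.2 lens [-1.96 16.2  44.49] 112.0
edges [[0.01, -93.37, 31], [0.0, 93.4, 31], [0.11, -93.6, 16], [0.08, 93.6, 8]]
base [0.01 0.  ] RING-BASE [-2.27 -0.2 ] LENS-RING [ 0.31 16.4 ] LENS-BASE [-1.97 16.2 ]
ring [-2.16 -0.81] 144.7 [-2.02 -0.62 49.94] 145.0 lens [-1.64 16.33 44.98] 111.6
edges [[0.06, -93.84, 31], [0.06, 94.56, 31], [0.05, -94.51, 16], [0.08, 94.4, 8]]
base [ 0.36 -0.06] RING-BASE [-2.52 -0.75] LENS-RING [ 0.52 17.14] LENS-BASE [-2.   16.39]
ring [-1.89 -1.3 ] 143.2 [-1.79 -0.64 50.26] 144.6 lens [-1.4  16.44 45.3 ] 111.2
edges [[0.02, -94.21, 31], [0.11, 95.34, 31], [-0.0, -95.2, 16], [0.12, 94.96, 8]]
base [ 0.56 -0.12] RING-BASE [-2.45 -1.18] LENS-RING [ 0.49 17.74] LENS-BASE [-1.96 16.56]
```

View pics/f4.png

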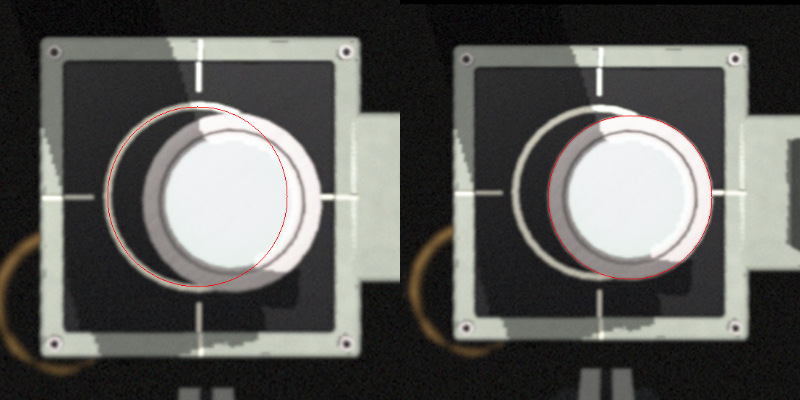

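Emit:
{"fn": "move_arm", "kwargs": {"steps": [-1,-2.35,4.26,0,0,0,0.4,-1,-2.35,4.26,0,0,0,0,-1,0,0,-4.5,0,0,0,-1,0,0,-4.5,0,0,0,-1,0,0,-4,0,0,0,-1,0,0,-2.2,0,0,0,-1,0,0,0,0,0,0,-1,0,0,0,0,0,0]}}

```text
t: 4.4
eef_pos: [0.5334, 0.2504, 0.0748]
tool_rot: [0.0, -0.023, 1.0, 0.0]
contact_force: [0.7, 0.0, 0.7]
gripper_width: 0.002
```

```bash
sed -i 's/^DZ=.005/DZ=.0022/' h.py
python3 - <<'E'
from h import *
r=snap('wrist','w3.png');o=status.get_obs();print(o['t'],o['eef_pos'],o['contact_force'])
E
```

```text
4.45 [0.53406808 0.25060844 0.07571441] [0.5225777  0.91107268 0.70958468]
```

View pics/w3.png

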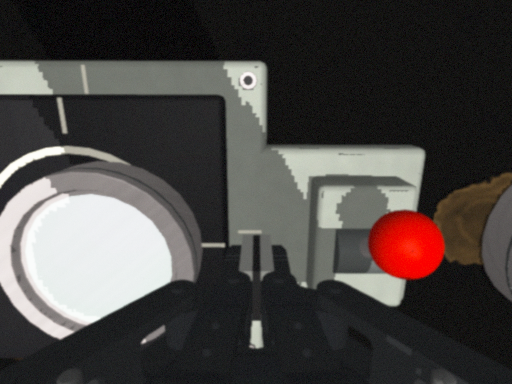

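Emit:
{"fn": "move_arm", "kwargs": {"steps": [-1,0.02,-0.4,-0.1,0,0,0,-1,0.01,-0.3,0,0,0,0,-1,0.01,-0.3,0,0,0,0,-1,0.01,-0.2,0,0,0,0,-1,0,-0.1,0,0,0,0,-1,0,0,0,0,0,0]}}

```text
t: 5.05
eef_pos: [0.5337, 0.2367, 0.0734]
tool_rot: [0.0, -0.022, 1.0, -0.0]
contact_force: [0.2, -0.0, -0.5]
gripper_width: 0.0
```

Run:
```python
from h import *
r=snap('wrist','w4.png')
for i in range(6):
    o=status.get_obs();print(o['t'],o['eef_pos'],o['contact_force'])
```

```text
5.1 [0.53367511 0.23691598 0.0733328 ] [-0.63809735  0.58555025 -0.03709604]
5.1 [0.53367511 0.23691598 0.0733328 ] [-0.63809735  0.58555025 -0.03709604]
5.1 [0.53367511 0.23691598 0.0733328 ] [-0.63809735  0.58555025 -0.03709604]
5.1 [0.53367511 0.23691598 0.0733328 ] [-0.63809735  0.58555025 -0.03709604]
5.1 [0.53367511 0.23691598 0.0733328 ] [-0.63809735  0.58555025 -0.03709604]
5.1 [0.53367511 0.23691598 0.0733328 ] [-0.63809735  0.58555025 -0.03709604]
```

View pics/w4.png

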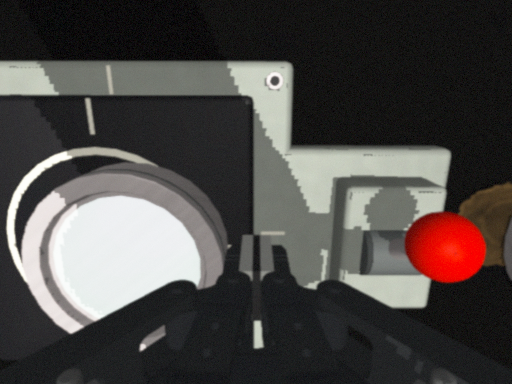

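Emit:
{"fn": "move_arm", "kwargs": {"steps": [-1,0.01,-0.15,0,0,0,0,-1,0.01,-0.15,0,0,0,0,-1,0,-0.15,0,0,0,0,-1,0.01,-0.2,0,0,0,0,-1,0.01,-0.2,0,0,0,0,-1,0.01,-0.2,0,0,0,0]}}

```text
t: 5.7
eef_pos: [0.5342, 0.2272, 0.0734]
tool_rot: [0.0, -0.023, 1.0, 0.001]
contact_force: [0.1, 5.2, -0.3]
gripper_width: -0.004
```

Emit:
{"fn": "move_arm", "kwargs": {"steps": [-1,0.01,-0.2,0,0,0,0,-1,0.01,-0.2,0,0,0,0,-1,0,-0.15,0,0,0,0]}}

```text
t: 6.0
eef_pos: [0.5345, 0.2217, 0.0735]
tool_rot: [0.0, -0.023, 1.0, 0.001]
contact_force: [-0.8, 5.3, 0.3]
gripper_width: -0.001
```

Emit:
{"fn": "move_arm", "kwargs": {"steps": [-1,0.01,-0.2,0,0,0,0,-1,0.01,-0.1,0,0,0,0,-1,0,0,0,0,0,0]}}

```text
t: 6.3
eef_pos: [0.5347, 0.2185, 0.0735]
tool_rot: [0.0, -0.023, 1.0, 0.0]
contact_force: [0.1, 4.7, 0.0]
gripper_width: 0.001
```

Run:
```python
from h import *
r=snap('wrist','w5.png');o=status.get_obs();print(o['t'],o['eef_pos'],o['contact_force'])
```

```text
6.35 [0.53466899 0.21848151 0.07342118] [-0.67000417  4.96564503 -0.38634138]
```

View pics/w5.png

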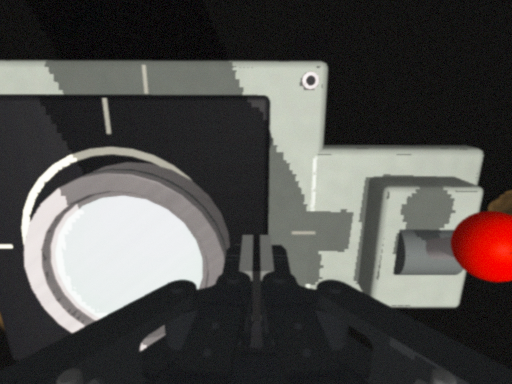

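Run:
```python
from h import *
r=snap('wrist','w6.png')
a=measure(r,L0=(0,0),R0=(-2,-.008),rl=.01,rr=.012,base=False);show(r,a[0],a[1],'f6.png')
```

```text
ring [-2.01046e+03 -1.50000e-01] 1.0 [-2.01047e+03 -2.20000e-01  4.99700e+01] 1.0 lens [-1.88 -1.19 44.54] 69.2
```

View pics/f6.png

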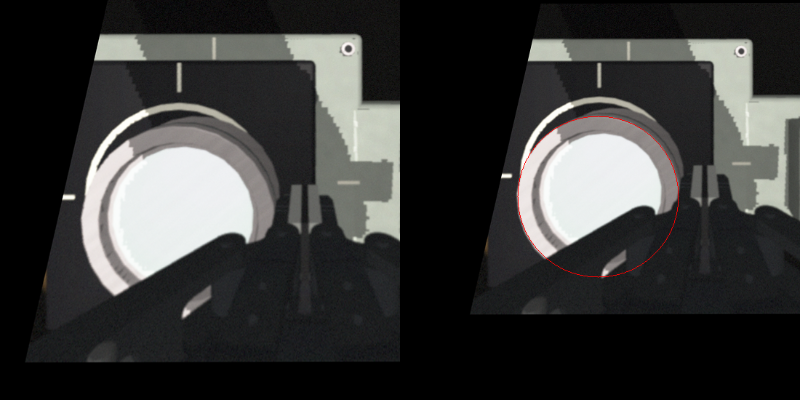

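Run:
```python
from h import *
r=snap('wrist','w6.png')
a=measure(r,L0=(0,0),R0=(-.002,-.009),rl=.01,rr=.008,base=False);show(r,a[0],a[1],'f7.png')
o=status.get_obs();print(o['eef_pos'],o['contact_force'],o['t'])
```

```text
ring [ -1.32 -12.43] 184.3 [ -1.32 -12.43  49.75] 184.3 lens [-1.85 -1.21 44.54] 69.2
[0.53470171 0.21848514 0.07343656] [-0.51433712  5.34058312  0.50424228] 6.45
```

View pics/f7.png

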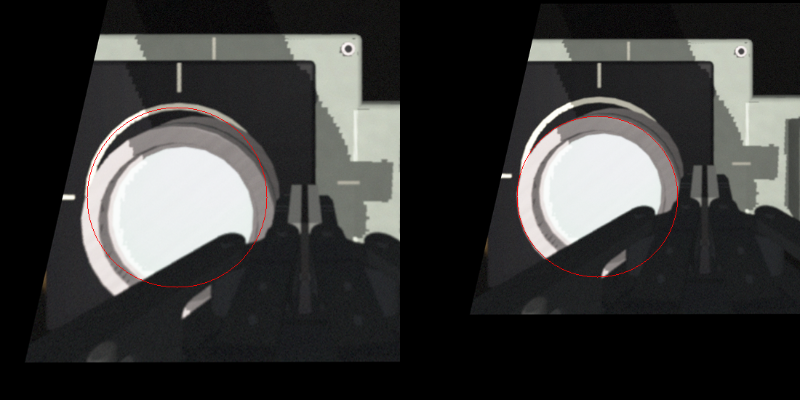

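Emit:
{"fn": "move_arm", "kwargs": {"steps": [-1,0.01,-0.2,0,0,0,0,-1,0.01,-0.2,0,0,0,0,-1,0,-0.2,0,0,0,0,-1,0.01,-0.1,0,0,0,0,-1,0,0,0,0,0,0]}}

```text
t: 6.95
eef_pos: [0.535, 0.2114, 0.0734]
tool_rot: [0.0, -0.023, 1.0, 0.0]
contact_force: [-1.0, 5.3, 0.9]
gripper_width: -0.004
```

Emit:
{"fn": "move_arm", "kwargs": {"steps": [-1,0,0.15,0,0,0,0,-1,0,0.2,0,0,0,0,-1,0,0.2,0,0,0,0,-1,0,0.3,0,0,0,0,-1,0,0.7,0,0,0,0,-1,0,1.5,0,0,0,0]}}

```text
t: 7.55
eef_pos: [0.535, 0.2404, 0.0732]
tool_rot: [-0.0, -0.021, 1.0, -0.001]
contact_force: [0.2, 0.2, 0.7]
gripper_width: 0.002
```

Emit:
{"fn": "move_arm", "kwargs": {"steps": [-1,0,0,5,0,0,0,-1,1,-1.5,4.5,0,0,0,-1,1.5,-3.1,3.2,0,0,0,-1,1.5,-3.1,0,0,0,0,-1,0,0,0,0,0,0,-1,0,0,0,0,0,0]}}

```text
t: 8.15
eef_pos: [0.575, 0.1646, 0.2003]
tool_rot: [-0.0, -0.022, 1.0, 0.0]
contact_force: [0.2, 0.7, -0.0]
gripper_width: -0.0
```

Run:
```python
from h import *
r=snap('wrist','w8.png')
a=measure(r,L0=(0,-.004),R0=(-.002,-.003),rl=.012,rr=.008);show(r,a[0],a[1],'f8.png')
o=status.get_obs();print(o['eef_pos'],o['contact_force'],o['t'])
```

```text
ring [-1.8  -3.27] 150.2 [-2.45 -3.9  48.86] 150.4 lens [-1.32  0.5  44.75] 81.5
edges [[-0.0, -93.79, 31], [-0.03, 94.29, 31], [0.24, -94.12, 16], [0.08, 94.0, 8]]
base [ 0.25 -0.06] RING-BASE [-2.05 -3.21] LENS-RING [0.48 3.77] LENS-BASE [-1.57  0.56]
[0.57432688 0.16576485 0.19986767] [-1.28433519  0.42948656  0.08209739] 8.2
```

View pics/f8.png

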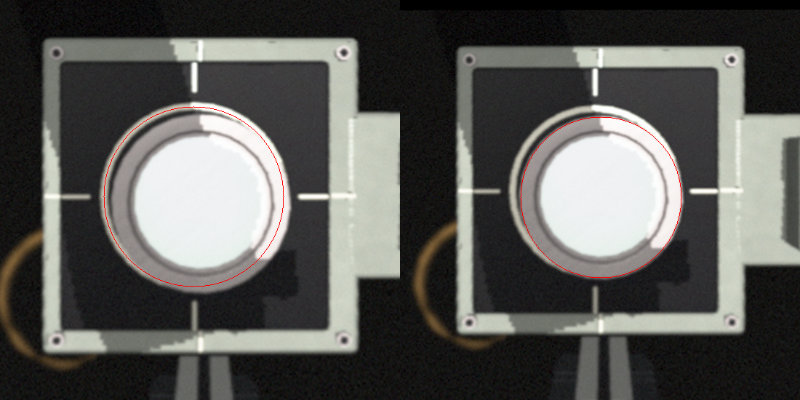

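View pics/w8.png

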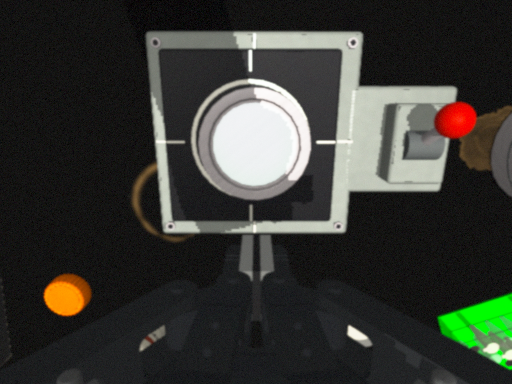

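```bash
cat >> h.py <<'E'
def ticks(r,z,us,c=(0,0),w=.008):
    g=gaussian_filter(cv2.cvtColor(rect(r,z),cv2.COLOR_BGR2GRAY).astype(float),1.0)
    v=np.arange(-w,w,.0002);o=[]
    for u in us:
        row=[]
        for ax in (0,1):
            pr=[]
            for d in np.arange(-.004,.0041,.001):
                uu=np.full_like(v,u+d+c[1-ax])
                pr.append(samp(g,v+c[0],uu,.11,.0004) if ax==0 else samp(g,uu-c[0]+c[0],v+c[1],.11,.0004))
            p=np.median(pr,0);q=p-np.minimum.accumulate(p)*0-np.percentile(p,30)
            i=(samp and p).argmax();lo=max(0,i-8);hi=i+9
            qq=np.clip(q[lo:hi],0,None)**2
            row.append((qq*v[lo:hi]).sum()/qq.sum()+c[ax]); row.append(p.max()-np.median(p))
        o.append([u*1000,row[0]*1000,row[1],row[2]*1000,row[3]])
    o=np.array(o);print('ticks z',z,'u | x (contrast) | y (contrast)\n',np.round(o,2));return o
E
python3 - <<'E'
from h import *
r=snap('wrist','w9.png')
import pickle;pickle.dump(r,open('w9.pkl','wb'))
ticks(r,.042,[-.066,.066],c=(-.002,-.003));ticks(r,.018,[-.088,.088])
r2=pickle.load(open('w2.pkl','rb'));print('initial')
ticks(r2,.042,[-.066,.068],c=(-.002,-.001));ticks(r2,.018,[-.088,.088])
im=cv2.resize(rect(r,.042,s=.0002)[180:920,180:920],(740,600));im=rect(r,.042,half=.06,s=.0002);cv2.imwrite('pics/z9.png',im)
E
```

```text
ticks z 0.042 u | x (contrast) | y (contrast)
 [[-66.    -1.95 118.05  -3.27 186.2 ]
 [ 66.    -2.03 195.91  -3.19 129.99]]
ticks z 0.018 u | x (contrast) | y (contrast)
 [[-8.800e+01  8.500e-01  4.547e+01 -8.000e-02  4.420e+01]
 [ 8.800e+01  6.000e-01  3.639e+01  3.700e-01  4.771e+01]]
initial
ticks z 0.042 u | x (contrast) | y (contrast)
 [[-66.    -2.02 112.09  -0.81 186.51]
 [ 68.    -2.22 153.75  -0.74 127.38]]
ticks z 0.018 u | x (contrast) | y (contrast)
 [[-88.     1.03  43.55  -0.16  43.56]
 [ 88.     0.76  35.22   0.31  46.94]]
```

View pics/z9.png

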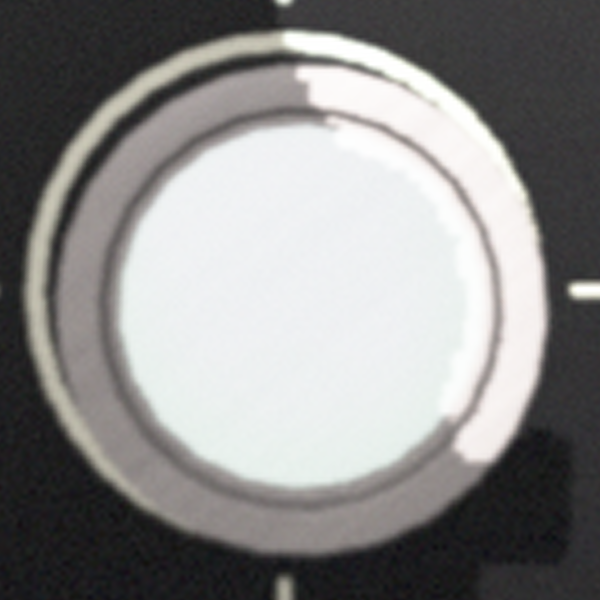

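Emit:
{"fn": "move_arm", "kwargs": {"steps": [-1,-2,3.5,0,0,0,0,-1,-2.05,3.6,-2,0,0,0,-1,0,0,-4.5,0,0,0,-1,0,0,-4,0,0,0,-1,0,0,-2.2,0,0,0,-1,0.02,-0.5,0,0,0,0,-1,0.02,-0.5,0,0,0,0,-1,0.01,-0.2,0,0,0,0]}}

```text
t: 9.05
eef_pos: [0.5358, 0.2232, 0.0747]
tool_rot: [0.001, -0.022, 1.0, 0.0]
contact_force: [-0.5, 1.5, 0.4]
gripper_width: -0.003
```

Emit:
{"fn": "move_arm", "kwargs": {"steps": [-1,0.01,-0.2,0,0,0,0,-1,0.01,-0.2,0,0,0,0,-1,0.01,-0.2,0,0,0,0,-1,0.01,-0.2,0,0,0,0,-1,0.01,-0.2,0,0,0,0,-1,0,0,0,0,0,0]}}

```text
t: 9.65
eef_pos: [0.5357, 0.214, 0.0737]
tool_rot: [0.0, -0.023, 1.0, 0.001]
contact_force: [-0.2, 6.2, 2.1]
gripper_width: 0.002
```

Emit:
{"fn": "move_arm", "kwargs": {"steps": [-1,0.01,-0.2,0,0,0,0,-1,0.01,-0.2,0,0,0,0,-1,0.01,-0.15,0,0,0,0,-1,0,-0.05,0,0,0,0,-1,0,0,0,0,0,0]}}

```text
t: 10.15
eef_pos: [0.5359, 0.2089, 0.0736]
tool_rot: [0.0, -0.023, 1.0, 0.001]
contact_force: [0.7, 6.6, 2.5]
gripper_width: -0.001
```

Emit:
{"fn": "move_arm", "kwargs": {"steps": [-1,0,-0.1,0,0,0,0,-1,0,-0.05,0,0,0,0,-1,0,0,0,0,0,0]}}

```text
t: 10.45
eef_pos: [0.536, 0.2077, 0.0736]
tool_rot: [0.001, -0.023, 1.0, 0.001]
contact_force: [0.0, 8.2, 3.4]
gripper_width: -0.0
```

Emit:
{"fn": "move_arm", "kwargs": {"steps": [-1,0,0.15,0,0,0,0,-1,0,0.2,0,0,0,0,-1,0,0.2,0,0,0,0,-1,0,0.3,0,0,0,0,-1,0,0.7,0,0,0,0,-1,0,1.2,3,0,0,0,-1,1,-1.5,4.7,0,0,0,-1,1,-2.5,4,0,0,0]}}

```text
t: 11.25
eef_pos: [0.555, 0.195, 0.191]
tool_rot: [-0.001, -0.024, 1.0, -0.0]
contact_force: [2.2, -0.1, -0.0]
gripper_width: -0.003
```

Emit:
{"fn": "move_arm", "kwargs": {"steps": [-1,2,-3.2,1,0,0,0,-1,0,0,0,0,0,0,-1,0,0,0,0,0,0]}}

```text
t: 11.55
eef_pos: [0.5756, 0.1599, 0.1998]
tool_rot: [-0.0, -0.021, 1.0, -0.001]
contact_force: [0.1, 0.2, -0.1]
gripper_width: 0.002
```

```bash
cat >> h.py <<'E'
def full(f,L0=(0,0),R0=(-.002,-.003)):
    r=snap('wrist',f)
    a=measure(r,L0=L0,R0=R0,rl=.008,rr=.006)
    t=ticks(r,.042,[-.066,.066],c=R0);b=ticks(r,.018,[-.088,.088])
    p=np.array([t[:,1].mean(),t[:,3].mean()]);m=np.array([b[:,1].mean(),b[:,3].mean()])
    print('PLATEN-MARK(ticks)',np.round(p-m,2),'LENS-PLATEN',np.round(a[1][:2]*1000-p,2),'LENS-MARK',np.round(a[1][:2]*1000-m,2))
    cv2.imwrite('pics/z'+f,rect(r,.042,half=.06,s=.0002))
    o=status.get_obs();print(o['eef_pos'],o['contact_force'],o['t'])
E
python3 - <<'E'
from h import *
full('w10.png')
E
```

```text
ring [-2.36 -2.24] 150.8 [-2.28 -2.14 49.84] 151.0 lens [-1.39  1.09 44.76] 85.9
edges [[0.01, -93.8, 31], [-0.28, 94.02, 31], [-0.01, -94.23, 16], [0.11, 94.16, 8]]
base [ 0.11 -0.04] RING-BASE [-2.47 -2.2 ] LENS-RING [0.97 3.33] LENS-BASE [-1.5   1.13]
ticks z 0.042 u | x (contrast) | y (contrast)
 [[-66.    -1.89 129.54  -2.5  185.62]
 [ 66.    -1.96 191.56  -2.51 110.21]]
ticks z 0.018 u | x (contrast) | y (contrast)
 [[-88.     0.87  42.04  -0.16  45.46]
 [ 88.     0.48  46.35   0.3   50.95]]
PLATEN-MARK(ticks) [-2.6  -2.57] LENS-PLATEN [0.54 3.6 ] LENS-MARK [-2.07  1.02]
[0.57481726 0.16124385 0.19917492] [ 0.44378575 -0.68042754 -0.46627794] 11.6
```

View pics/zw10.png

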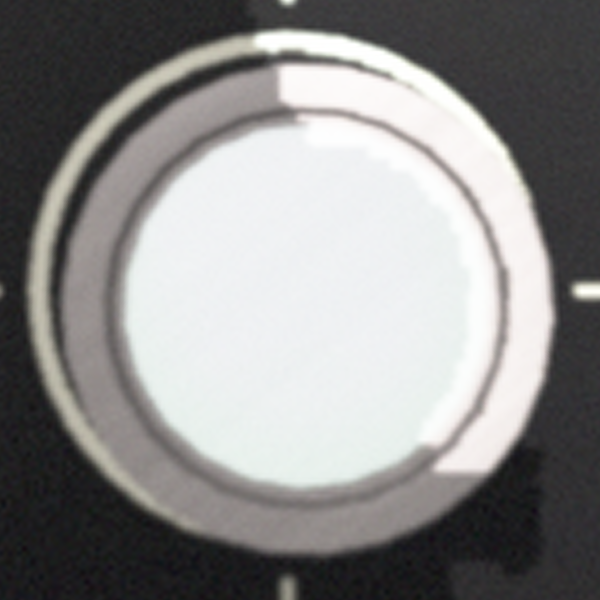

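Emit:
{"fn": "move_arm", "kwargs": {"steps": [-1,-2,3.8,0,0,0,0,-1,-2.05,3.8,-2,0,0,0,-1,0,0,-4.5,0,0,0,-1,0,0,-4,0,0,0,-1,0,0,-2.1,0,0,0,-1,0,0,0,0,0,0,-1,0,0,0,0,0,0,-1,0.02,-0.5,0,0,0,0]}}

```text
t: 12.4
eef_pos: [0.5358, 0.234, 0.0752]
tool_rot: [0.001, -0.023, 1.0, 0.001]
contact_force: [0.6, 1.1, -0.0]
gripper_width: -0.004
```

Emit:
{"fn": "move_arm", "kwargs": {"steps": [-1,0.03,-0.5,0,0,0,0,-1,0.02,-0.3,0,0,0,0,-1,0.01,-0.2,0,0,0,0,-1,0.01,-0.2,0,0,0,0,-1,0.01,-0.2,0,0,0,0,-1,0,-0.2,0,0,0,0]}}

```text
t: 13.0
eef_pos: [0.5363, 0.2178, 0.0744]
tool_rot: [0.0, -0.023, 1.0, 0.001]
contact_force: [-0.2, 4.6, 1.0]
gripper_width: -0.003
```

Emit:
{"fn": "move_arm", "kwargs": {"steps": [-1,0.01,-0.2,0.04,0,0,0,-1,0.01,-0.2,0.04,0,0,0,-1,0.01,-0.2,0.03,0,0,0,-1,0,0,0,0,0,0]}}

```text
t: 13.4
eef_pos: [0.5361, 0.2102, 0.0748]
tool_rot: [-0.0, -0.022, 1.0, -0.0]
contact_force: [-1.1, 2.9, -1.3]
gripper_width: -0.004
```

Run:
```python
from h import *
r=snap('wrist','w11.png')
o=status.get_obs();print(o['eef_pos'],o['contact_force'],o['t'])
im=rect(r,.042);im2=rect(r,.066)
cv2.imwrite('pics/r11.png',cv2.resize(np.hstack([im,im2]),(800,400)))
t=ticks(r,.042,[-.066],c=(-.002,-.006),w=.012)
a=measure(r,L0=(0,-.008),R0=(-.002,-.006),rl=.01,rr=.01,base=False)
```

```text
[0.53613269 0.21020979 0.07488753] [-0.06674683  2.94579902 -1.65065323] 13.45
ticks z 0.042 u | x (contrast) | y (contrast)
 [[-66.    -1.61  78.95  -7.95 146.78]]
ring [-2.31 -9.34] 148.2 [-2.31 -9.34 49.75] 148.2 lens [-2.06 -9.42 44.64] 75.2
```

View pics/r11.png

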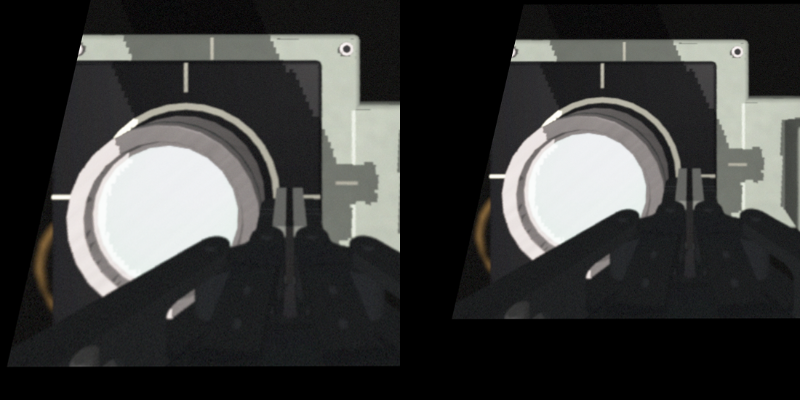

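Emit:
{"fn": "move_arm", "kwargs": {"steps": [-1,0,0.15,0,0,0,0,-1,0,0.2,0,0,0,0,-1,0,0.2,0,0,0,0,-1,0,0.3,0,0,0,0,-1,0,0.7,0,0,0,0,-1,0,1.2,3,0,0,0,-1,1,-1.5,4.7,0,0,0,-1,1,-2.5,4,0,0,0]}}

```text
t: 14.25
eef_pos: [0.5561, 0.201, 0.1934]
tool_rot: [0.0, -0.025, 1.0, 0.001]
contact_force: [0.2, -0.1, -0.0]
gripper_width: -0.0
```

Emit:
{"fn": "move_arm", "kwargs": {"steps": [-1,2,-3.5,0.8,0,0,0,-1,0,0,0,0,0,0,-1,0,0,0,0,0,0]}}

```text
t: 14.55
eef_pos: [0.5767, 0.1623, 0.2]
tool_rot: [0.0, -0.021, 1.0, 0.0]
contact_force: [-1.0, 0.4, 0.3]
gripper_width: 0.004
```

Run:
```python
from h import *
full('w12.png',L0=(0,-.004))
```

```text
ring [-6. -5.] -0.0 [-6.   -5.   49.75] -0.0 lens [-4.65 -3.13 47.52] 134.7
edges [[0.03, -93.83, 31], [-0.01, 94.21, 31], [-0.05, -94.31, 16], [0.04, 94.05, 8]]
base [ 0.19 -0.13] RING-BASE [-6.19 -4.87] LENS-RING [1.35 1.87] LENS-BASE [-4.85 -3.01]
ticks z 0.042 u | x (contrast) | y (contrast)
 [[-66.    -1.97 130.14  -3.59 188.42]
 [ 66.    -2.03 195.85  -3.22 129.61]]
ticks z 0.018 u | x (contrast) | y (contrast)
 [[-8.800e+01  9.200e-01  4.292e+01 -4.000e-02  4.465e+01]
 [ 8.800e+01  6.000e-01  3.672e+01  8.000e-02  4.930e+01]]
PLATEN-MARK(ticks) [-2.76 -3.43] LENS-PLATEN [-2.65  0.27] LENS-MARK [-5.41 -3.15]
[0.57587895 0.16369096 0.19939313] [ 0.20643066 -0.11355399 -0.29519074] 14.6
```

View pics/zw12.png

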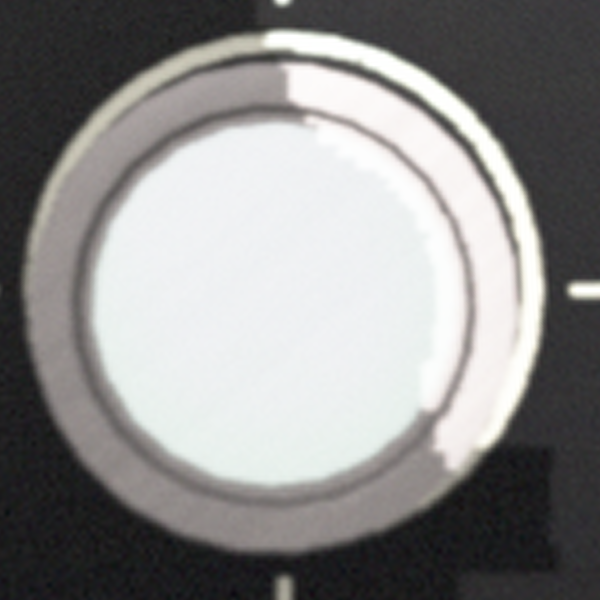

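```bash
cat >> h.py <<'E'
def fitlens(r,c,rng=.006):
    # free-radius-in-narrow-range fit of outer rim and of the dark groove round the glass (same height)
    g=gaussian_filter(cv2.cvtColor(rect(r,.066),cv2.COLOR_BGR2GRAY).astype(float),1.0)
    def sc(p,prof,R,lo,hi):
        v=0
        for dr,wt in prof: v=v+wt*samp(g,p[0]+(R+dr)*np.cos(TH),p[1]+(R+dr)*np.sin(TH),.11,.0004)
        return -np.mean(np.clip(v,lo,hi))
    out=[]
    for prof,Rs,lo,hi in [([(-.0012,1),(.0012,-1)],[.0445,.0448,.0451],0,60),([(0,-1),(-.0018,.5),(.0018,.5)],[.0335,.034,.0345,.035,.0355],-20,40)]:
        b=None
        for R in Rs:
            st=min((sc([c[0]+a,c[1]+d],prof,R,lo,hi),a,d) for a in np.arange(-rng,rng+1e-9,.001) for d in np.arange(-rng,rng+1e-9,.001))
            x0=np.array([c[0]+st[1],c[1]+st[2]])
            m=minimize(sc,x0,args=(prof,R,lo,hi),method='Nelder-Mead',options=dict(initial_simplex=[x0,x0+[.0007,0],x0+[0,.0007]],xatol=2e-5,fatol=1e-3))
            if b is None or m.fun<b[0]: b=(m.fun,m.x,R)
        out.append(b);print('lens fit',np.round(b[1]*1000,2),'R',b[2]*1000,'score',round(-b[0],1))
    return out
E
python3 - <<'E'
from h import *
import pickle
r=pickle.load(open('w9.pkl','rb'));fitlens(r,(-.0015,.0005))
r=snap('wrist','w13.png');pickle.dump(r,open('w13.pkl','wb'));fitlens(r,(-.0015,-.005))
E
```

```text
lens fit [-0.71  0.99] R 44.8 score 48.4
lens fit [-1.77  0.3 ] R 35.5 score 34.7
lens fit [-0.88 -5.53] R 44.8 score 46.7
lens fit [-1.95 -4.85] R 35.5 score 34.6
```

```bash
sed -i 's/\.0355\],-20,40/.0355,.036,.0365,.037],-20,40/' h.py
python3 - <<'E'
from h import *
import h,pickle
for f,c in [('w2',(-.002,.0165)),('w9',(-.0015,.0005)),('w13',(-.0015,-.005))]:
    r=pickle.load(open(f+'.pkl','rb'));fitlens(r,c)
im=rect(r,.066,half=.06,s=.0002);cv2.circle(im,(round((-.00495+.06)*5000),round((-.0019+.06)*5000)),round(.0448*5000),(0,0,255),1);cv2.circle(im,(round((-.00495+.06)*5000),round((-.0019+.06)*5000)),round(.0356*5000),(0,0,255),1);cv2.imwrite('pics/q13.png',im)
E
```

```text
lens fit [-1.1 16.7] R 44.5 score 56.0
lens fit [-2.09 16.51] R 36.0 score 36.3
lens fit [-0.71  0.99] R 44.8 score 48.4
lens fit [-2.04  0.49] R 36.0 score 35.2
lens fit [-0.88 -5.53] R 44.8 score 46.7
lens fit [-2.29 -4.77] R 36.0 score 34.9
```

View pics/q13.png

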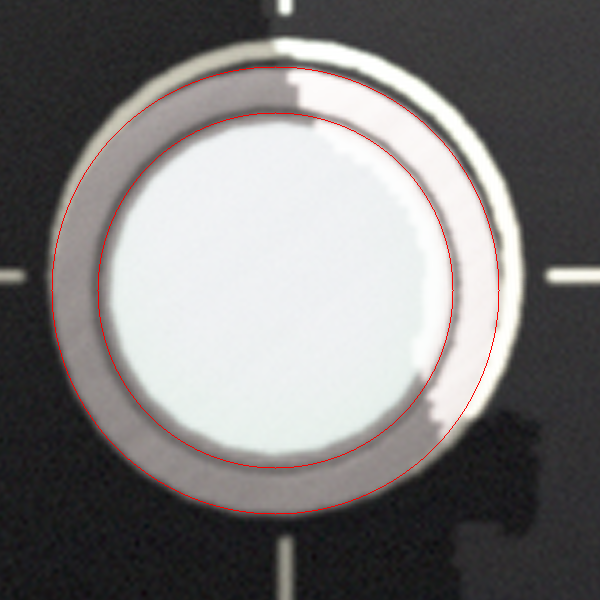

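Emit:
{"fn": "move_arm", "kwargs": {"steps": [-1,-1.8,-4.2,0,0,0,0,-1,-1.8,-4.1,-2,0,0,0,-1,0,0,-4.5,0,0,0,-1,0,0,-4,0,0,0,-1,0,0,-2,0,0,0,-1,0,0,0,0,0,0,-1,0,0,0,0,0,0,-1,0,0,0,0,0,0]}}

```text
t: 15.45
eef_pos: [0.5412, 0.081, 0.076]
tool_rot: [0.001, -0.023, 1.0, 0.0]
contact_force: [0.2, 0.7, 0.1]
gripper_width: -0.001
```

Emit:
{"fn": "move_arm", "kwargs": {"steps": [-1,-0.02,0.5,0,0,0,0,-1,-0.03,0.6,0,0,0,0,-1,-0.01,0.2,0,0,0,0,-1,-0.01,0.2,0,0,0,0,-1,-0.01,0.2,0,0,0,0,-1,0,0,0,0,0,0]}}

```text
t: 16.05
eef_pos: [0.5395, 0.0974, 0.0748]
tool_rot: [0.0, -0.023, 1.0, 0.0]
contact_force: [0.2, -0.3, -0.3]
gripper_width: -0.001
```

Emit:
{"fn": "move_arm", "kwargs": {"steps": [-1,-0.01,0.2,0,0,0,0,-1,-0.01,0.2,0,0,0,0,-1,-0.01,0.2,0,0,0,0,-1,-0.01,0.2,0,0,0,0,-1,-0.01,0.2,0,0,0,0,-1,0,0,0,0,0,0]}}

```text
t: 16.65
eef_pos: [0.5391, 0.107, 0.0748]
tool_rot: [0.0, -0.022, 1.0, -0.0]
contact_force: [-0.2, -3.2, 0.6]
gripper_width: 0.001
```

```bash
cat >> h.py <<'E'
def hold(f,L0,R0,us=(-.066,)):
    r=snap('wrist',f);ticks(r,.042,us,c=R0,w=.008);fitlens(r,L0)
    cv2.imwrite('pics/z'+f,np.hstack([cv2.resize(rect(r,.042),(400,400)),cv2.resize(rect(r,.066),(400,400))]))
    o=status.get_obs();print(o['eef_pos'],o['contact_force'],o['t'])
E
python3 - <<'E'
from h import *
hold('w14.png',(-.002,.004),(-.002,.006))
E
```

```text
ticks z 0.042 u | x (contrast) | y (contrast)
 [[-66.    -2.85   1.83   5.96 195.27]]
lens fit [-2.99  4.51] R 44.5 score 37.8
lens fit [-4.1   3.32] R 34.5 score 24.0
[0.53904201 0.10698894 0.07476764] [ 0.24058705 -2.22998183  0.15674287] 16.7
```

View pics/zw14.png

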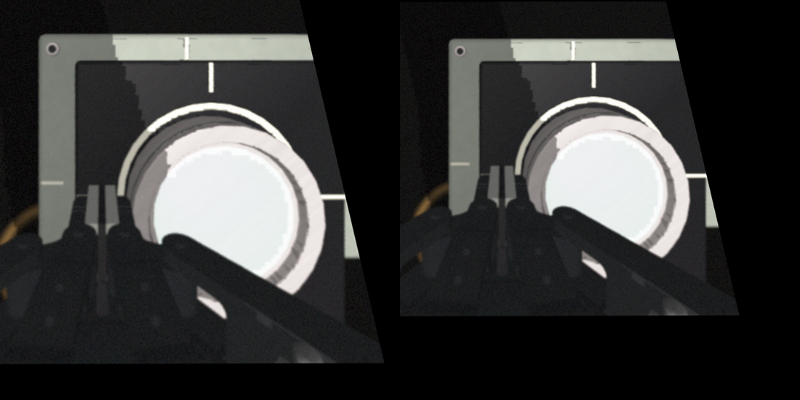

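Emit:
{"fn": "move_arm", "kwargs": {"steps": [-1,-0.01,0.15,0,0,0,0,-1,-0.01,0.15,0,0,0,0,-1,0,0,0,0,0,0]}}

```text
t: 17.0
eef_pos: [0.5389, 0.11, 0.0748]
tool_rot: [0.0, -0.022, 1.0, -0.0]
contact_force: [0.4, -4.6, -0.2]
gripper_width: -0.002
```

Run:
```python
from h import *
hold('w15.png',(-.002,.007),(-.002,.008))
```

```text
ticks z 0.042 u | x (contrast) | y (contrast)
 [[-66.     0.23   1.26   8.82 194.97]]
lens fit [-3.03  7.47] R 44.5 score 38.0
lens fit [-4.05  6.3 ] R 34.5 score 24.2
[0.53890736 0.10995849 0.07476102] [ 0.41978139 -3.55018497  1.27866552] 17.05
```

Emit:
{"fn": "move_arm", "kwargs": {"steps": [-1,-0.01,0.1,0,0,0,0,-1,0,0.1,0,0,0,0,-1,0,0,0,0,0,0]}}

```text
t: 17.35
eef_pos: [0.5388, 0.1118, 0.0748]
tool_rot: [0.0, -0.022, 1.0, -0.0]
contact_force: [1.2, -4.6, 0.9]
gripper_width: 0.004
```

Run:
```python
from h import *
hold('w16.png',(-.002,.009),(-.002,.01))
```

```text
ticks z 0.042 u | x (contrast) | y (contrast)
 [[-66.     5.14   4.58  10.54 194.76]]
lens fit [-3.04  9.25] R 44.5 score 38.0
lens fit [-4.08  8.05] R 34.5 score 24.0
[0.53883354 0.11177983 0.07479629] [ 0.4833708  -4.63792544  1.0647348 ] 17.4
```

Emit:
{"fn": "move_arm", "kwargs": {"steps": [-1,0,0.1,0,0,0,0,-1,0,0.1,0,0,0,0,-1,0,0,0,0,0,0]}}

```text
t: 17.7
eef_pos: [0.5388, 0.1135, 0.0748]
tool_rot: [-0.0, -0.022, 1.0, -0.0]
contact_force: [1.0, -5.7, 1.1]
gripper_width: 0.002
```

Run:
```python
from h import *
hold('w17.png',(-.002,.011),(-.002,.011))
```

```text
ticks z 0.042 u | x (contrast) | y (contrast)
 [[-66.     4.35   7.9   12.17 193.74]]
lens fit [-3.21 10.91] R 44.5 score 37.8
lens fit [-4.11  9.71] R 34.5 score 23.7
[0.53879993 0.11352057 0.0748089 ] [ 0.66867145 -6.48600864  1.0713833 ] 17.75
```

Emit:
{"fn": "move_arm", "kwargs": {"steps": [-1,0,0.1,0.01,0,0,0,-1,0,0.1,0.01,0,0,0,-1,0,0,0,0,0,0]}}

```text
t: 18.05
eef_pos: [0.5386, 0.1155, 0.0749]
tool_rot: [-0.0, -0.022, 1.0, -0.0]
contact_force: [1.3, -5.1, -0.3]
gripper_width: -0.0
```

Run:
```python
from h import *
hold('w18.png',(-.002,.012),(-.002,.012))
```

```text
ticks z 0.042 u | x (contrast) | y (contrast)
 [[-66.     5.03  30.61  12.91 194.71]]
lens fit [-2.9  12.87] R 44.5 score 38.0
lens fit [-4.13 11.74] R 34.5 score 23.8
[0.53854821 0.11549878 0.07481528] [-0.03269298 -5.53440428 -0.60969225] 18.1
```

Emit:
{"fn": "move_arm", "kwargs": {"steps": [-1,0,-0.15,0,0,0,0,-1,0,-0.2,0,0,0,0,-1,0,-0.2,0,0,0,0,-1,0,-0.2,0,0,0,0,-1,0,-0.3,0,0,0,0,-1,0,-0.7,0,0,0,0,-1,0,-0.7,3,0,0,0,-1,1,1.5,4.7,0,0,0]}}

```text
t: 18.9
eef_pos: [0.5456, 0.1024, 0.1499]
tool_rot: [-0.004, -0.02, 1.0, -0.002]
contact_force: [1.2, 0.5, -0.0]
gripper_width: 0.0
```

Emit:
{"fn": "move_arm", "kwargs": {"steps": [-1,1.3,3,4,0,0,0,-1,1.4,3,0.8,0,0,0,-1,0,0,0,0,0,0,-1,0,0,0,0,0,0]}}

```text
t: 19.3
eef_pos: [0.5751, 0.1661, 0.1983]
tool_rot: [-0.0, -0.023, 1.0, 0.0]
contact_force: [-0.4, -0.9, -0.3]
gripper_width: -0.003
```

```bash
cat >> h.py <<'E'
def full(f,L0,R0):
    r=snap('wrist',f)
    t=ticks(r,.042,[-.066,.066],c=R0);b=ticks(r,.018,[-.088,.088])
    p=np.array([t[:,1].mean(),t[:,3].mean()]);m=np.array([b[:,1].mean(),b[:,3].mean()])
    L=fitlens(r,L0)[1][1]*1000
    print('PLATEN-MARK(ticks)',np.round(p-m,2),'LENS-PLATEN',np.round(L-p,2),'LENS-MARK',np.round(L-m,2))
    im=rect(r,.042,half=.06,s=.0002);cv2.imwrite('pics/z'+f,im)
    o=status.get_obs();print(o['eef_pos'],o['contact_force'],o['t'])
E
python3 - <<'E'
from h import *
full('w19.png',(-.002,.003),(-.002,.003))
E
```

```text
ticks z 0.042 u | x (contrast) | y (contrast)
 [[-66.    -1.86 126.73   2.87 188.19]
 [ 66.    -2.05 190.25   3.07 118.  ]]
ticks z 0.018 u | x (contrast) | y (contrast)
 [[-8.800e+01  8.800e-01  4.174e+01 -1.000e-02  4.416e+01]
 [ 8.800e+01  6.200e-01  3.839e+01  1.500e-01  4.717e+01]]
lens fit [-0.72  2.59] R 44.8 score 43.9
lens fit [-2.3   2.92] R 36.0 score 35.3
PLATEN-MARK(ticks) [-2.7   2.89] LENS-PLATEN [-0.35 -0.05] LENS-MARK [-3.05  2.85]
[0.57459285 0.16478792 0.19773281] [ 0.62083758 -1.12361057 -0.39345439] 19.35
```

View pics/zw19.png

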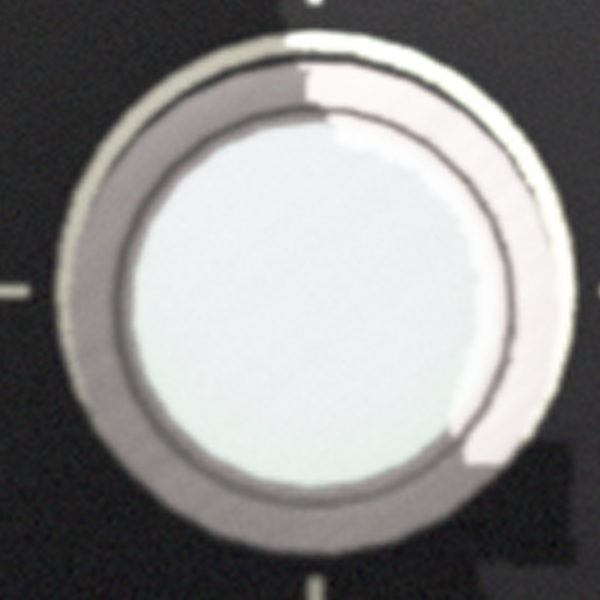

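Emit:
{"fn": "move_arm", "kwargs": {"steps": [-1,-2,3.7,0,0,0,0,-1,-2,3.7,-2,0,0,0,-1,0,0,-4.5,0,0,0,-1,0,0,-4,0,0,0,-1,0,0,-1.8,0,0,0,-1,0,0,0,0,0,0,-1,0,0,0,0,0,0,-1,0.02,-0.5,0,0,0,0]}}

```text
t: 20.15
eef_pos: [0.5363, 0.2349, 0.0767]
tool_rot: [0.001, -0.023, 1.0, 0.001]
contact_force: [-0.5, -1.0, -0.0]
gripper_width: -0.003
```

Emit:
{"fn": "move_arm", "kwargs": {"steps": [-1,0.02,-0.5,0,0,0,0,-1,0.01,-0.2,0,0,0,0,-1,0,-0.1,0,0,0,0,-1,0,-0.1,0,0,0,0,-1,0,-0.1,0,0,0,0,-1,0,0,0,0,0,0]}}

```text
t: 20.75
eef_pos: [0.5357, 0.2245, 0.0754]
tool_rot: [-0.0, -0.022, 1.0, 0.0]
contact_force: [0.4, -0.3, 0.2]
gripper_width: 0.0
```

Emit:
{"fn": "move_arm", "kwargs": {"steps": [-1,0,-0.1,0,0,0,0,-1,0,-0.1,0,0,0,0,-1,0,-0.1,0,0,0,0,-1,0,-0.1,0,0,0,0,-1,0,-0.05,0,0,0,0,-1,0,0,0,0,0,0]}}

```text
t: 21.35
eef_pos: [0.5358, 0.2202, 0.0754]
tool_rot: [0.0, -0.022, 1.0, 0.0]
contact_force: [0.2, 1.1, -0.8]
gripper_width: 0.001
```

Run:
```python
from h import *
hold('w20.png',(-.002,.0),(-.002,.0))
```

```text
ticks z 0.042 u | x (contrast) | y (contrast)
 [[-66.    -1.73 207.42   0.44 146.07]]
lens fit [-2.43  0.39] R 44.5 score 39.1
lens fit [-3.77  1.46] R 34.5 score 28.5
[0.53577176 0.22017097 0.07538929] [-0.18535315  0.23249079 -0.64035456] 21.4
```

View pics/zw20.png

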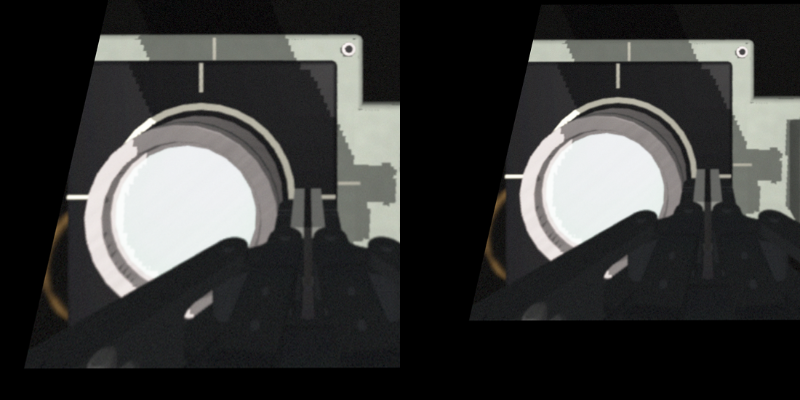

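Emit:
{"fn": "move_arm", "kwargs": {"steps": [-1,0,-0.05,0,0,0,0,-1,0,0,0,0,0,0]}}

```text
t: 21.6
eef_pos: [0.5358, 0.2197, 0.0754]
tool_rot: [0.0, -0.022, 1.0, 0.0]
contact_force: [-0.2, 1.8, -0.0]
gripper_width: -0.003
```

Emit:
{"fn": "move_arm", "kwargs": {"steps": [-1,0,0.1,0,0,0,0,-1,0,0.3,0,0,0,0,-1,0,0.7,0,0,0,0,-1,0,1.2,3,0,0,0,-1,1,-1.5,4.7,0,0,0,-1,1,-2.5,4,0,0,0,-1,2,-3.6,0.6,0,0,0,-1,0,0,0,0,0,0]}}

```text
t: 22.4
eef_pos: [0.5795, 0.1608, 0.2008]
tool_rot: [0.003, -0.018, 1.0, -0.001]
contact_force: [-0.3, -0.8, -1.1]
gripper_width: -0.004
```

Emit:
{"fn": "move_arm", "kwargs": {"steps": [-1,0,0,0,0,0,0]}}

```text
t: 22.5
eef_pos: [0.576, 0.1659, 0.1983]
tool_rot: [0.0, -0.021, 1.0, 0.0]
contact_force: [0.5, 0.8, 0.2]
gripper_width: 0.002
```

Run:
```python
from h import *
full('w21.png',(-.002,.0),(-.002,.0))
```

```text
ticks z 0.042 u | x (contrast) | y (contrast)
 [[-6.6000e+01 -1.9300e+00  1.2993e+02  2.0000e-02  1.8880e+02]
 [ 6.6000e+01 -2.0000e+00  1.9700e+02  3.9000e-01  1.3091e+02]]
ticks z 0.018 u | x (contrast) | y (contrast)
 [[-88.     0.9   42.42  -0.2   44.76]
 [ 88.     0.71  37.84   0.16  45.29]]
lens fit [-0.78 -0.24] R 44.8 score 43.6
lens fit [-2.35  0.2 ] R 36.0 score 35.2
PLATEN-MARK(ticks) [-2.77  0.23] LENS-PLATEN [-0.39 -0.  ] LENS-MARK [-3.16  0.23]
[0.57515764 0.16730663 0.19764671] [-0.01810778  0.67379356  0.88281166] 22.55
```

View pics/zw21.png

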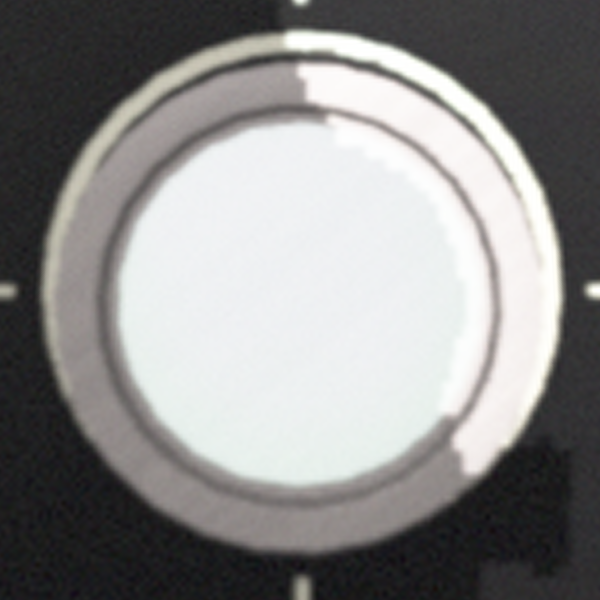

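Emit:
{"fn": "move_arm", "kwargs": {"steps": [-1,-4.5,-0.3,0,0,0,0,-1,-4.5,-0.3,0,0,0,0,-1,-1.8,-0.2,-3.5,0,0,0,-1,0,0,-4.5,0,0,0,-1,0,0,-4.3,0,0,0,-1,0,0,0,0,0,0,-1,0,0,0,0,0,0,-1,0,0,0,0,0,0]}}

```text
t: 23.35
eef_pos: [0.4688, 0.1597, 0.0768]
tool_rot: [0.001, -0.023, 1.0, 0.001]
contact_force: [0.3, 0.5, 0.1]
gripper_width: 0.002
```

Run:
```python
from h import *
r=snap('wrist','w22.png')
o=status.get_obs();print(o['eef_pos'],o['contact_force'],o['t'])
```

```text
[0.46907863 0.15963498 0.07704061] [ 0.33743602 -0.48103016 -0.03492918] 23.4
```

View pics/w22.png

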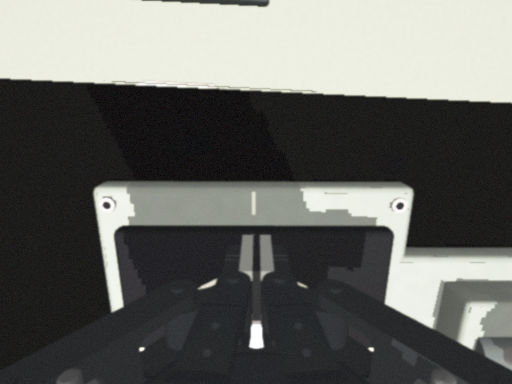

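Emit:
{"fn": "move_arm", "kwargs": {"steps": [-1,0.4,0,-0.2,0,0,0,-1,0.3,0,0,0,0,0,-1,0.2,0,0,0,0,0,-1,0.1,0,0,0,0,0,-1,0.1,0,0,0,0,0,-1,0.1,0,0,0,0,0,-1,0.1,0,0,0,0,0,-1,0,0,0,0,0,0]}}

```text
t: 24.2
eef_pos: [0.4808, 0.1587, 0.073]
tool_rot: [-0.0, -0.022, 1.0, -0.0]
contact_force: [0.6, -0.5, 0.2]
gripper_width: 0.001
```

Run:
```python
from h import *
r=snap('scene','s23.png')
r=snap('wrist','w23.png')
o=status.get_obs();print(o['eef_pos'],o['contact_force'],o['t'])
im=cv2.imread('pics/s23.png');cv2.imwrite('pics/s23c.png',cv2.resize(im[150:300,170:330],None,fx=4,fy=4,interpolation=cv2.INTER_CUBIC))
```

```text
[0.4806243  0.15864737 0.07300458] [ 0.65056202 -0.11250975  0.76911597] 24.3
```

View pics/s23c.png

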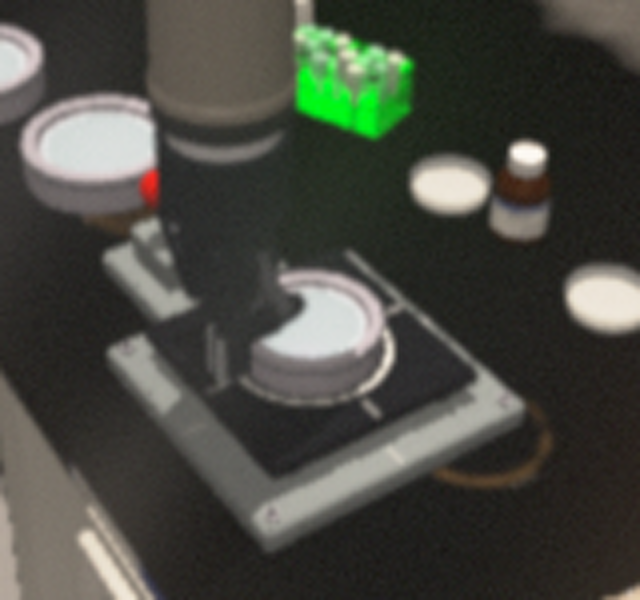

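Emit:
{"fn": "move_arm", "kwargs": {"steps": [-1,0.1,0,0,0,0,0,-1,0.1,0,0,0,0,0,-1,0,0,0,0,0,0]}}

```text
t: 24.6
eef_pos: [0.4827, 0.1587, 0.073]
tool_rot: [-0.0, -0.022, 1.0, -0.0]
contact_force: [-0.5, 0.1, -0.1]
gripper_width: -0.002
```

Emit:
{"fn": "move_arm", "kwargs": {"steps": [-1,0.1,0,0,0,0,0,-1,0,0,0,0,0,0]}}

```text
t: 24.8
eef_pos: [0.4836, 0.1587, 0.073]
tool_rot: [-0.0, -0.022, 1.0, -0.0]
contact_force: [-0.6, 0.6, -0.3]
gripper_width: 0.001
```

Emit:
{"fn": "move_arm", "kwargs": {"steps": [-1,0.05,0,0,0,0,0,-1,0,0,0,0,0,0]}}

```text
t: 25.0
eef_pos: [0.484, 0.1587, 0.073]
tool_rot: [-0.0, -0.022, 1.0, -0.0]
contact_force: [-1.5, 0.8, 0.4]
gripper_width: -0.004
```

Emit:
{"fn": "move_arm", "kwargs": {"steps": [-1,-0.1,0,0,0,0,0,-1,-0.5,0,0,0,0,0,-1,-0.6,0,2,0,0,0,-1,0,0,4.9,0,0,0,-1,2,0.1,4.5,0,0,0,-1,4.6,0.2,1.2,0,0,0,-1,3.8,0.3,0,0,0,0,-1,0,0,0,0,0,0]}}

```text
t: 25.8
eef_pos: [0.5807, 0.1648, 0.2002]
tool_rot: [0.003, -0.022, 1.0, 0.0]
contact_force: [-0.8, -1.2, -0.2]
gripper_width: 0.004
```

Emit:
{"fn": "move_arm", "kwargs": {"steps": [-1,0,0,0,0,0,0]}}

```text
t: 25.9
eef_pos: [0.5761, 0.1644, 0.1986]
tool_rot: [-0.0, -0.022, 1.0, -0.0]
contact_force: [-0.5, -0.7, -0.2]
gripper_width: -0.0
```

Run:
```python
from h import *
full('w24.png',(0,.0),(0,.0))
```

```text
ticks z 0.042 u | x (contrast) | y (contrast)
 [[-6.6000e+01  3.3000e-01  1.2067e+02  1.0000e-01  1.8577e+02]
 [ 6.6000e+01  3.1000e-01  1.9737e+02  2.9000e-01  1.0796e+02]]
ticks z 0.018 u | x (contrast) | y (contrast)
 [[-8.800e+01  8.900e-01  4.195e+01 -1.300e-01  4.551e+01]
 [ 8.800e+01  6.200e-01  4.321e+01  8.000e-02  4.780e+01]]
lens fit [ 1.49 -0.12] R 44.8 score 44.2
lens fit [-0.1   0.21] R 36.0 score 35.0
PLATEN-MARK(ticks) [-0.44  0.22] LENS-PLATEN [-0.42  0.01] LENS-MARK [-0.85  0.24]
[0.57517966 0.16444187 0.19840167] [-0.50712722 -0.03563696 -0.64350215] 25.95
```

View pics/zw24.png

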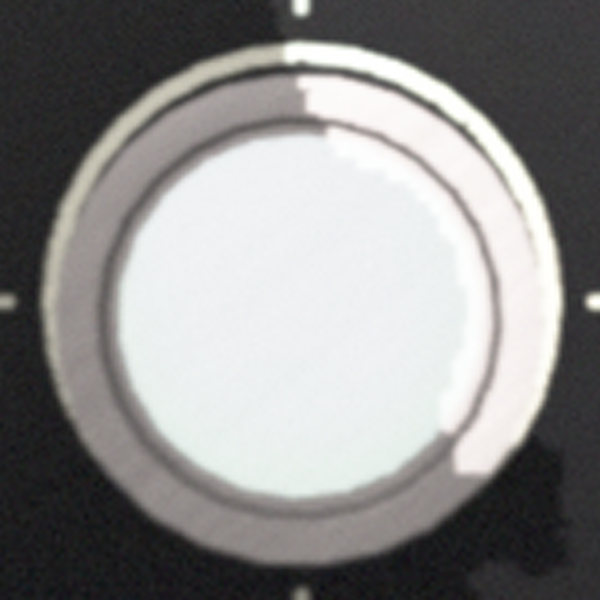

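Emit:
{"fn": "move_arm", "kwargs": {"steps": [-1,3.7,0,0,0,0,0,-1,0,0,0,0,0,0,-1,0,0,0,0,0,0]}}

```text
t: 26.25
eef_pos: [0.6122, 0.1645, 0.1985]
tool_rot: [-0.001, -0.022, 1.0, -0.0]
contact_force: [-0.7, -0.5, 0.2]
gripper_width: 0.0
```

Run:
```python
from h import *
full('w25.png',(0,.0),(0,.0))
```

```text
ticks z 0.042 u | x (contrast) | y (contrast)
 [[-6.6000e+01  1.3000e-01  1.3014e+02  1.3000e-01  1.8555e+02]
 [ 6.6000e+01  2.7000e-01  1.9426e+02  2.6000e-01  1.2460e+02]]
ticks z 0.018 u | x (contrast) | y (contrast)
 [[-8.800e+01  8.400e-01  6.180e+01        nan  0.000e+00]
 [ 8.800e+01  4.500e-01  4.404e+01  2.000e-02  4.347e+01]]
lens fit [-3.3 -0.1] R 45.1 score 28.9
lens fit [0.2  0.16] R 36.0 score 37.4
PLATEN-MARK(ticks) [-0.45   nan] LENS-PLATEN [-0.   -0.04] LENS-MARK [-0.45   nan]
[0.61180053 0.16465228 0.19860566] [ 0.36678809 -0.22622576  0.13836586] 26.3h.py:126: RuntimeWarning: invalid value encountered in scalar divide
  row.append((qq*v[lo:hi]).sum()/qq.sum()+c[ax]); row.append(p.max()-np.median(p))
```

View pics/w25.png

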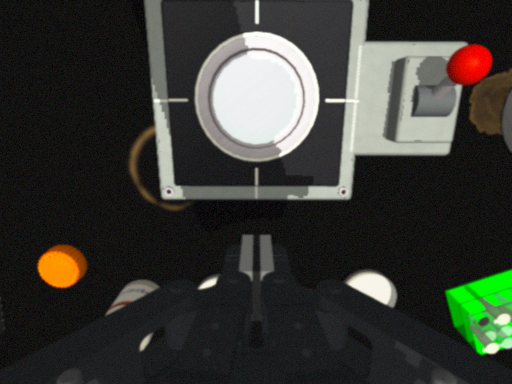

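View pics/zw25.png

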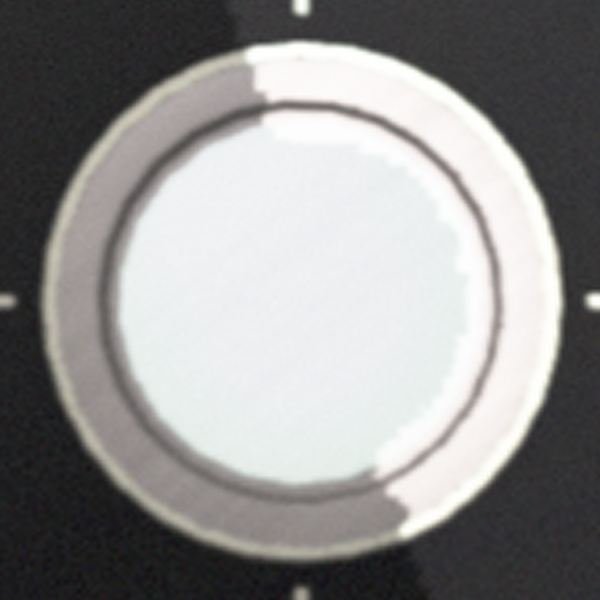

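Emit:
{"fn": "move_arm", "kwargs": {"steps": [-1,-3.5,3.45,0,0,0,0,-1,-3.5,3.45,0,0,0,0,-1,-3.5,3.45,0,0,0,0,-1,-3.4,3.45,0,0,0,0,-1,0,0,-4,0,0,0,-1,0,0,-3,0,0,0,-1,0,0,0,0,0,0]}}

```text
t: 27.0
eef_pos: [0.4702, 0.3011, 0.1258]
tool_rot: [-0.003, -0.023, 1.0, -0.002]
contact_force: [-0.5, -0.3, 0.0]
gripper_width: 0.002
```

Run:
```python
from h import *
r=snap('wrist','w26.png')
o=status.get_obs();print(o['eef_pos'],o['contact_force'],o['t'])
print(px(r,[*o['eef_pos'][:2],o['eef_pos'][2]-.025]),[(d['position'],w(r,d['position'][::-1],.084)) for d in models.place_of('wrist','lock_tip')])
```

```text
[0.47200667 0.3016566  0.12792787] [-0.61267266  0.34382744  0.43335959] 27.05
[257.53011253 259.48161623] []
```

View pics/w26.png

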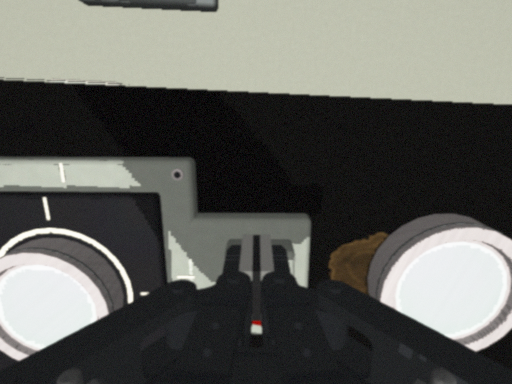

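Emit:
{"fn": "move_arm", "kwargs": {"steps": [-1,0,0.15,-2,0,0,0,-1,0,0,-1,0,0,0,-1,0.5,0.02,0,0,0,0,-1,0.6,0.03,0,0,0,0,-1,0.6,0.03,0,0,0,0,-1,0.6,0.03,0,0,0,0,-1,0.6,0.03,0,0,0,0,-1,0.6,0.03,0,0,0,0]}}

```text
t: 27.9
eef_pos: [0.51, 0.3059, 0.0993]
tool_rot: [0.0, -0.022, 1.0, 0.0]
contact_force: [-1.4, -0.4, 2.4]
gripper_width: -0.001
```

Emit:
{"fn": "move_arm", "kwargs": {"steps": [-1,0.6,0.02,0,0,0,0,-1,0.6,0.02,0,0,0,0,-1,0.6,0.02,0,0,0,0,-1,0.3,0.01,0,0,0,0,-1,0,0,0,0,0,0]}}

```text
t: 28.4
eef_pos: [0.5308, 0.3064, 0.0989]
tool_rot: [0.0, -0.022, 1.0, -0.0]
contact_force: [0.9, -0.5, -0.3]
gripper_width: 0.002
```

Emit:
{"fn": "move_arm", "kwargs": {"steps": [-1,0.2,0.01,0,0,0,0,-1,0.2,0.01,0,0,0,0,-1,0,0,0,0,0,0]}}

```text
t: 28.7
eef_pos: [0.5339, 0.3067, 0.0988]
tool_rot: [-0.0, -0.023, 1.0, -0.0]
contact_force: [-0.9, -0.2, -0.3]
gripper_width: -0.001
```

Run:
```python
from h import *
for n in ['scene','top','wrist']:
    r=snap(n,n+'27.png')
    print(n,[(d['score'],w(r,d['position'][::-1],.084)) for d in models.place_of(n,'lock_tip')])
im=cv2.imread('pics/scene27.png');cv2.imwrite('pics/s27c.png',cv2.resize(im[150:290,150:330],None,fx=4,fy=4,interpolation=cv2.INTER_CUBIC))
```

```text
scene [(0.67, array([0.5675945 , 0.31239116, 0.084     ]))]
top []
wrist []
```

View pics/s27c.png

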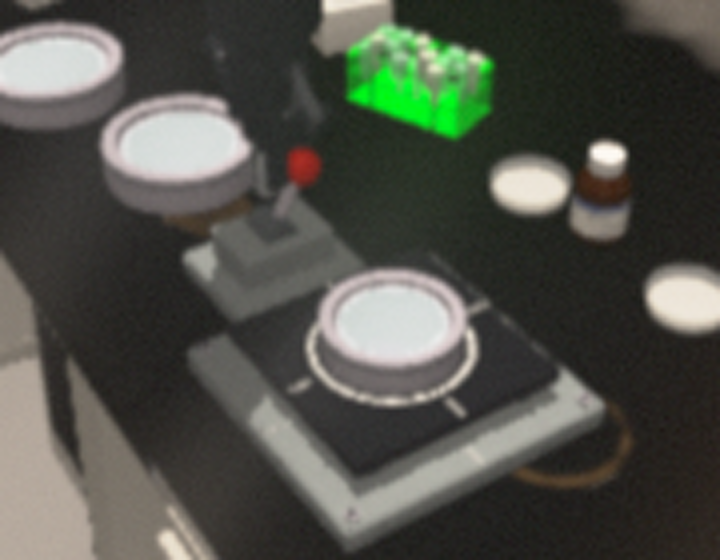

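View pics/wrist27.png

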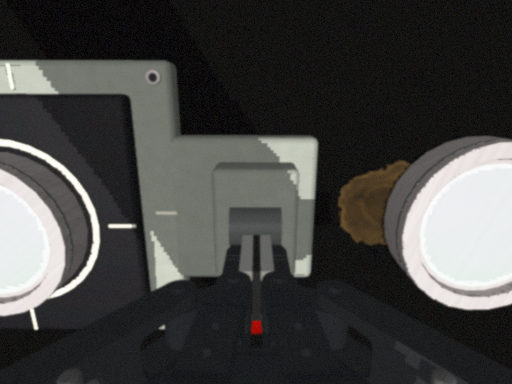

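Emit:
{"fn": "move_arm", "kwargs": {"steps": [-1,0.2,0.01,0,0,0,0,-1,0,0,0,0,0,0]}}

```text
t: 29.2
eef_pos: [0.5343, 0.3067, 0.0988]
tool_rot: [-0.002, -0.023, 1.0, -0.001]
contact_force: [-7.7, -0.8, 3.3]
gripper_width: 0.001
```

Emit:
{"fn": "move_arm", "kwargs": {"steps": [-1,0.2,0.01,0,0,0,0,-1,0,0,0,0,0,0]}}

```text
t: 29.4
eef_pos: [0.5346, 0.3068, 0.0987]
tool_rot: [-0.004, -0.023, 1.0, -0.001]
contact_force: [-13.0, -1.8, 7.5]
gripper_width: -0.004
```

Emit:
{"fn": "move_arm", "kwargs": {"steps": [-1,0.2,0.01,0,0,0,0,-1,0,0,0,0,0,0]}}

```text
t: 29.6
eef_pos: [0.5348, 0.3068, 0.0986]
tool_rot: [-0.005, -0.023, 1.0, -0.001]
contact_force: [-17.5, -2.7, 12.4]
gripper_width: 0.001
```

Emit:
{"fn": "move_arm", "kwargs": {"steps": [-1,-0.6,-0.03,0,0,0,0,-1,-1,-0.04,0,0,0,0,-1,-1.5,0,0,0,0,0,-1,0,0,4.5,0,0,0,-1,0,0,4.5,0,0,0,-1,3,-3.5,1,0,0,0,-1,3,-3.5,0,0,0,0,-1,2,-3.5,0,0,0,0]}}

```text
t: 30.4
eef_pos: [0.5917, 0.2002, 0.2007]
tool_rot: [0.002, -0.022, 1.0, 0.001]
contact_force: [0.2, -0.1, -0.9]
gripper_width: 0.003
```

Emit:
{"fn": "move_arm", "kwargs": {"steps": [-1,1.8,-3.7,0,0,0,0,-1,0,0,0,0,0,0,-1,0,0,0,0,0,0]}}

```text
t: 30.7
eef_pos: [0.608, 0.1629, 0.1993]
tool_rot: [0.001, -0.021, 1.0, -0.0]
contact_force: [0.9, 1.3, 0.2]
gripper_width: 0.003
```

Run:
```python
from h import *
full('w28.png',(0,.0),(0,.0))
r=snap('wrist','w29.png');print([(d['score'],w(r,d['position'][::-1],.084)) for d in models.place_of('wrist','lock_tip')], px(r,[.557,.307,.084]))
snap('top','top29.png')
```

```text
ticks z 0.042 u | x (contrast) | y (contrast)
 [[-6.6000e+01  1.8000e-01  1.3079e+02  2.4000e-01  1.9016e+02]
 [ 6.6000e+01  1.3000e-01  1.9530e+02  3.5000e-01  1.1620e+02]]
ticks z 0.018 u | x (contrast) | y (contrast)
 [[-8.800e+01  7.110e+00  3.467e+01        nan  0.000e+00]
 [ 8.800e+01  3.600e-01  4.309e+01 -4.000e-02  4.917e+01]]
lens fit [-3.85 -0.03] R 45.1 score 28.8
lens fit [0.03 0.11] R 36.0 score 37.0
PLATEN-MARK(ticks) [-3.58   nan] LENS-PLATEN [-0.13 -0.19] LENS-MARK [-3.71   nan]
[0.60725886 0.16483384 0.19922462] [-0.12414238  0.31388028  0.23532808] 30.75
[(0.9, array([0.55669359, 0.3054697 , 0.084     ]))] [454.28732469 141.21828842]h.py:126: RuntimeWarning: invalid value encountered in scalar divide
  row.append((qq*v[lo:hi]).sum()/qq.sum()+c[ax]); row.append(p.max()-np.median(p))
```

View pics/w29.png

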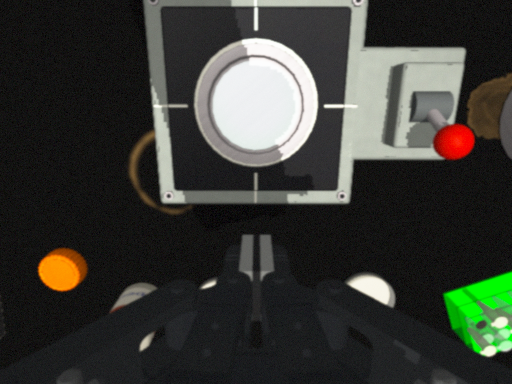

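View pics/zw28.png

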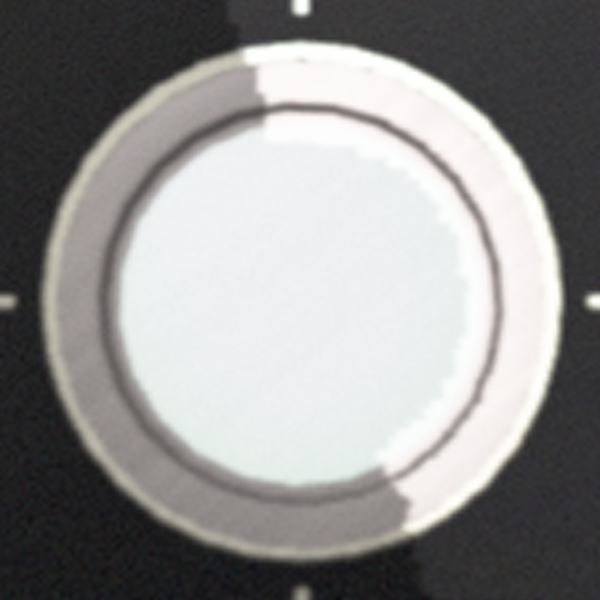

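View pics/top29.png

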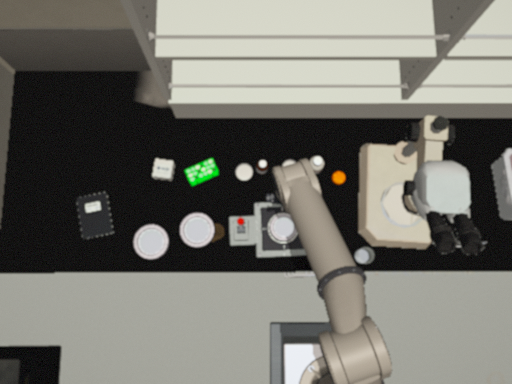

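Run:
```python
from station import order
print(order.hand_in())
```

```text
the job is handed in; nothing more can be done
None
```

The lens now rests concentric with the white ring, the platen rests in the middle of its base, and the lever is locked. I handed the job in at about 31 s of the 64 s; no verdict is reported.

- **Lens and platen:** I slid the lens toward -y in three pushes. The second push did not slip it and reached 8.2 N, the highest lens force I read. The third push went about 1.5 mm too far, so I tapped it back from the opposite side. Then I used light touches to bring the platen to the middle.
- **Last centring check:** in the pictures the lens is within about 0.2 mm of the ring centre. The platen is within about 0.5 mm of the middle.
- **Lever:** I pushed it against its stop, where the force rose to about 21 N. The red ball was then at (0.557, 0.305), and I had expected (0.557, 0.307).
- **Bystanders:** I never moved close to the bottles, dishes or cap. They look unmoved in the last picture, but I did not measure their positions, and the arm hid some of them.

**Checks that disagreed:**
- The base's edges and its tick marks put the middle about 0.5 mm apart in x, so the platen's x offset is known only to that.
- In the last frames, the fit to the lens's outer rim was thrown off by the ring and read 3–4 mm off in x. One base-tick reading was also spoiled at the picture's edge. I discarded both and relied on the groove round the glass and the platen ticks, which agree with the picture.

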